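Swap the dead cell and clamp up a robot power pack

TASK

Rebuild this robot's power pack: wind the crank to draw the clamp right back, put the dead red cell in the yellow bin, and stand every good part on the bench (blue cells, black capacitors, green regulator) upright in one row in the tray between the end stop and the orange clamp plate. Then wind the crank the other way until the plate squeezes the whole row firmly and without gaps against the stop, and leave it clamped. Do not disturb the mug, the screwdriver or the multimeter.

Things in the scene. Friction and masses are not known exactly. Their poses are not given: they have to be found in the camera images.
- tray: Fixed clamping tray: a lane for one row of parts, along its y. Origin: under the middle of the lane, on the bench. Lane floor 6 mm up; 56 mm wide (x -28 to 28); side walls 8 mm thick, tops 22 mm above the bench. The stop's face closes the lane at y = -118 mm; the clamp plate's face is at y = +118 mm when wound right back. Grey gear housing, 72 mm wide, 42 mm high, at y = 169 to 235 mm
- stop: The fixed steel end stop of the lane, 72 mm wide, 14 mm thick, its top 46 mm above the bench. Origin: lower edge of the face that the row is pressed against; tray's axes, the row lies on its +y side
- jaw: The orange plate, 53 mm wide and 36 mm high, on the front of the clamp's sliding jaw; it presses on the row. Origin: lower middle edge of its front face, 7 mm above the bench; tray's axes, the row lies on its -y side
- jaw_face (a point): Middle of the orange plate's front face, 25 mm above the bench; tray's axes
- crank (a joint): Angle of the crank on the gear housing, rad: 0 with the jaw wound right back, arm along the tray's -x; grows clockwise seen from above, which closes the clamp (18 mm of jaw per rad, at most 8.3; gap between stop and plate = 236 mm - 18 mm x angle); anticlockwise opens it. It stays where it is left
- crank_axis (a point): On the crank's upright axis of rotation (tray x = 0, y = 202 mm), at the height of the knob's grip point, 78 mm above the bench
- crank_knob (a point): Grip point of the crank's upright round black knob, which spins freely on its pin: 18 mm in diameter, from 55 to 97 mm above the bench; this point is 78 mm above the bench and 45 mm from the crank axis. The crank arm under it has its top 55 mm above the bench
- cap1: Black capacitor, an upright cylinder 46 mm in diameter and 52 mm tall with an aluminium top; origin: centre of its underside, z up when standing; may be absent
- regulator: Green regulator block with cooling fins on top: 50 mm along its x, 40 mm along its y, 50 mm tall (fins 3 mm more); origin: centre of its underside; may be absent
- dead_cell: The dead cell, red with a black band: 50 mm along its x (broad), 30 mm along its y (thin), 50 mm tall; its origin is the centre of its underside, z up when standing. At the start it stands in the lane between stop and clamp plate
- bin: Yellow open waste bin for dead cells, fixed to the bench: 130 x 130 mm outside, 55 mm high, walls and floor 4 mm; origin: centre of its underside
- mug: White mug, 76 mm across and 85 mm tall; leave alone; origin: centre of its underside
- screwdriver: Screwdriver lying behind the tray; leave alone; origin: on the bench under its middle
- meter: Yellow hand-held multimeter lying behind the tray, 75 x 140 x 32 mm; leave alone; origin: centre of its underside
- cap2: Black capacitor, an upright cylinder 46 mm in diameter and 52 mm tall with an aluminium top; origin: centre of its underside, z up when standing; may be absent
- cell1: Good cell, blue with a white band and two terminals 3 mm high: 50 mm along its x (broad), 30 mm along its y (thin), 50 mm tall; its origin is the centre of its underside, z up when standing; may be absent. The lane takes it with its broad side across
- cell2: Good cell, blue with a white band and two terminals 3 mm high: 50 mm along its x (broad), 30 mm along its y (thin), 50 mm tall; its origin is the centre of its underside, z up when standing; may be absent. The lane takes it with its broad side across
- cell3: Good cell, blue with a white band and two terminals 3 mm high: 50 mm along its x (broad), 30 mm along its y (thin), 50 mm tall; its origin is the centre of its underside, z up when standing; may be absent. The lane takes it with its broad side across

How it is judged:
By the outcome, as a careful person would: the job done as asked, in the order asked, and still so for the second after the job is handed in, with the robot touching nothing.
Of cell1, cell2, cell3, cap1, cap2, regulator only 4 to 6 are there at a start; the rules pass over those that are not, and their reading is None.
At some moment in a run one of cell1, cell2, cell3, cap1, cap2, regulator may be knocked a few centimetres aside while the robot is not near it.
Once in a run the grip may slacken for a moment while it holds something.
It also fails if it takes over 192 s, if anything falls off the work surface, if the arm or the gripper's body presses on something with over 40 N, if the wrist force passes 120 N, or if a joint passes its speed limit or range.

ROBOT

A 6-joint arm with a two-finger parallel gripper is mounted at the origin on the work surface. World frame = base frame: x ahead of the robot, y to its left, z up, the work surface at z = 0. Lengths are in m, angles in rad, forces in N, time in s.
With the tool pointing down it reaches from about 0.425 to 0.925 m from the base axis. Payload 12.5 kg.
Tool frame: the origin (TCP) lies midway between the tips of the shut fingers; the grasp point (between the pads) lies 19 mm behind it (bot.grip_depth is the distance from the TCP to the grasp point, in m); z points along the fingers, x is the direction in which the jaws open and shut, and the axes are right-handed (so a half turn about z gives the same grasp; the last joint's range is limited). The gripper opens to 85 mm and grips with 20 to 120 N. Pads are 22 mm wide; open, the fingers measure 114 mm over their backs; the gripper's body (76 mm by 85 mm) begins 54 mm behind the grasp point. The pads swing forward as they close: fully open they stand 13 mm farther back than shut.
Start: joints at [-1.307, 0.491, 1.559, -0, 1.092, -0.106], TCP at [0.226, -0.583, 0.231] pointing down, gripper open.
Joint ranges: [-3.1, 3.1], [-0.84, 2.19], [0.05, 2.79], [-1.13, 4.28], [0.06, 2.93], [-2.69, 2.69]. Speed limits (rad/s): [2.22, 2.22, 2.79, 3.14, 3.14, 3.14].

INTERFACE

Orientations are given as a 3x3 rotation matrix whose columns are the frame's x, y, z axes.
In Python, from rig import bot, imaging gives the robot as it stands.
- The arm moves only by the shell command python3 -m pendant 'ROWS' [OPENING] [FORCE]. ROWS is JSON, a list of rows, each an object with "offset": the shift along the tool's x, y, z in m, a list of three; "roll": the turn about the tool's z in degrees. In form: [{"offset": [dx, dy, dz], "roll": roll}, ...]. A call has 1 to 20 rows; each row is the pose to reach, as a shift and turn from the pose measured when the call began, along the tool's axes at that moment; what a row does not reach only later rows make up. A row lasts 1/12 s, in which the tool goes at most 41.7 mm and 7.16 degrees, less where a joint would pass 70% of its speed; a pose out of reach is approached as far as the arm can. A call with a gripper value outside its range is refused whole. OPENING is the closure in counts, from 0 (fully open) to 255 (shut), set as the call begins (- or left out, the last holds). The fingers move at their own pace and stop on an object; FORCE is the grip in N (left out, the last holds). Time passes only in rows, so rows that repeat a pose let the fingers close. It gives the time, the measured TCP pose, the force and the opening at its end, in the units of the state.
- bot.get_state(): the state, without advancing time (a new reading comes with each control period).
- imaging.get_image(name): name is "scene" or "top"; returns (picture, depth): 480x640x3 uint8, red, green, blue; 480x640 float32, m along the optical axis (not along the pixel's ray), 0 where there is no reading.
- imaging.camera_info(name): a dict with "K" (3x3 intrinsics, pixels), "extrinsics" (4x4, takes a point from camera to world coordinates). Camera axes: x right, y down, z forward; pixel columns grow to the right and rows downward; lengths in m; the calibration is good to about 2 mm. A picture is of the moment at which its call begins. camera_info takes no time and is no camera call.
- bot.sign_off(): hands the job in, once; it reports no verdict.
The state is a dict: "clock": time; "q": joint angles; "joint_velocities": joint speeds; "joint_torque": joint torques, N m; "tcp_pos": TCP position; "orientation": TCP orientation; "ft_force": force on the tool from outside, world axes, zero at the start; "wrist_torque": the same for the moment, N m; "grip_width": finger opening in m.
Only numpy, scipy, OpenCV 4.12 (cv2) and the standard library are available. Lean on these libraries where they do the work, as an engineer would, in place of code of your own. Each camera call takes 0.05 s, during which the arm holds its last target.

## Working session

There is one attempt and no reset: what is moved stays moved. The work goes in short steps, Python scripts to look and compute and a shell command to move; the robot and the scene stay as the last step left them, time stands still between calls to the robot, and variables do not carry over. Pictures are saved under pics/ and viewed, and the job is handed in when it is done.

```bash
ls -la; mkdir -p pics; python3 - <<'E'
from rig import bot, imaging
import cv2,numpy as np
np.set_printoptions(precision=4,suppress=True)
print(bot.get_state())
for n in("scene","top"):
    im,d=imaging.get_image(n); cv2.imwrite(f"pics/{n}0.png",im[:,:,::-1]); np.save(f"{n}0.npy",d); i=imaging.camera_info(n); print(n,i)
E
```

```text
total 12
drwxr-xr-x  3 agent agent 4096 Dec  7 03:01 .
drwxr-xr-x 23 root  root  4096 Dec  7 03:01 ..
drwxr-xr-x  2 agent agent 4096 Dec  7 03:01 pics
{'clock': 0.0, 'q': array([-1.3066,  0.4916,  1.5595,  0.    ,  1.0917, -0.1056]), 'joint_velocities': array([-0.0011,  0.0013, -0.0003, -0.0003, -0.0003, -0.0015]), 'joint_torque': array([  0.0029, -61.8444, -26.159 ,  -0.0001,   0.004 ,  -0.    ]), 'tcp_pos': array([ 0.2259, -0.5825,  0.2307]), 'orientation': array([[ 0.3615, -0.9324, -0.0003],
       [-0.9324, -0.3615,  0.0011],
       [-0.0011, -0.0001, -1.    ]]), 'ft_force': array([-0.6722, -0.2817,  0.3093]), 'wrist_torque': array([ 0.0018, -0.0458,  0.021 ]), 'grip_width': 0.08540788737293774}
scene {'K': array([[452.6105,   0.    , 316.2316],
       [  0.    , 452.6105, 241.3756],
       [  0.    ,   0.    ,   1.    ]]), 'extrinsics': array([[-0.2403,  0.6854, -0.6873,  1.2274],
       [ 0.9707,  0.1749, -0.1651,  0.1351],
       [ 0.007 , -0.7068, -0.7073,  0.7159],
       [ 0.    ,  0.    ,  0.    ,  1.    ]])}
top {'K': array([[467.0548,   0.    , 316.605 ],
       [  0.    , 467.0548, 235.9094],
       [  0.    ,   0.    ,   1.    ]]), 'extrinsics': array([[-0.0091, -0.9926,  0.1212,  0.5203],
       [-0.9998,  0.0113,  0.0171, -0.0183],
       [-0.0184, -0.121 , -0.9925,  1.0236],
       [ 0.    ,  0.    ,  0.    ,  1.    ]])}
```

View pics/scene0.png

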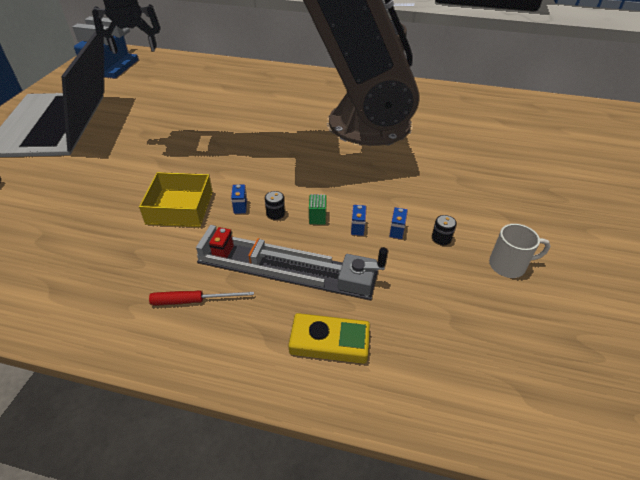

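View pics/top0.png

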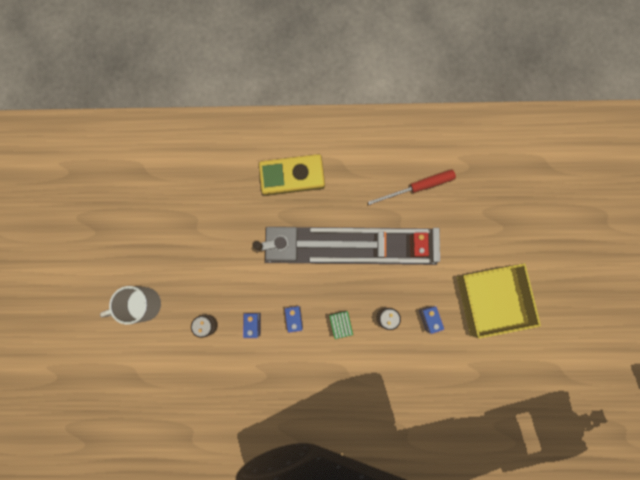

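```bash
cat > h.py <<'E'
import numpy as np, cv2, itertools
from rig import bot, imaging
np.set_printoptions(precision=4,suppress=True)
def grab(n,tag=None):
    im,d=imaging.get_image(n)
    if tag: cv2.imwrite(f"pics/{n}{tag}.png",im[:,:,::-1])
    return im,d
def ray(n,uv,z):
    i=imaging.camera_info(n);K=i["K"];E=i["extrinsics"]
    uv=np.atleast_2d(uv).astype(float)
    r=np.c_[uv,np.ones(len(uv))]@np.linalg.inv(K).T@E[:3,:3].T
    return E[:3,3]+r*((z-E[2,3])/r[:,2])[:,None]
def cloud(n,d):
    i=imaging.camera_info(n);K=i["K"];E=i["extrinsics"]
    v,u=np.mgrid[:480,:640]
    p=np.stack([(u-K[0,2])/K[0,0]*d,(v-K[1,2])/K[1,1]*d,d],-1)
    return p@E[:3,:3].T+E[:3,3]
def proj(n,P):
    i=imaging.camera_info(n);K=i["K"];E=i["extrinsics"]
    p=(np.atleast_2d(P)-E[:3,3])@E[:3,:3]; q=p@K.T
    return q[:,:2]/q[:,2:]
def blobs(mask,amin=40):
    n,l,s,c=cv2.connectedComponentsWithStats(mask.astype(np.uint8))
    return [(s[k,4],c[k],s[k,:4],l==k) for k in range(1,n) if s[k,4]>=amin]
E
python3 - <<'E'
from h import *
# heights check + zoom
for n in("top","scene"):
    im=cv2.imread(f"pics/{n}0.png");d=np.load(f"{n}0.npy");c=cloud(n,d)
    hsv=cv2.cvtColor(im,cv2.COLOR_BGR2HSV)
    print(n)
    b=(hsv[...,0]>105)&(hsv[...,0]<130)&(hsv[...,1]>140)&(hsv[...,2]>60)
    g=(hsv[...,0]>45)&(hsv[...,0]<90)&(hsv[...,1]>80)
    r=((hsv[...,0]<6)|(hsv[...,0]>174))&(hsv[...,1]>150)
    for nm,m in(("blue",b),("green",g),("red",r)):
        m=cv2.morphologyEx(m.astype(np.uint8),cv2.MORPH_CLOSE,np.ones((5,5)))
        for a,ct,bb,mm in blobs(m):
            P=c[mm]; 
            t=P[P[:,2]>0.042]
            print(nm,a,ct,bb,"zmed/max",np.median(P[:,2]),P[:,2].max(),"topctr",t.mean(0) if len(t) else None)
im=cv2.imread("pics/top0.png")
cv2.imwrite("pics/topz1.png",cv2.resize(im[210:280,240:450],None,fx=3.8,fy=3.8,interpolation=cv2.INTER_CUBIC))
cv2.imwrite("pics/topz2.png",cv2.resize(im[280:350,180:460],None,fx=2.85,fy=2.85,interpolation=cv2.INTER_CUBIC))
im=cv2.imread("pics/scene0.png")
cv2.imwrite("pics/scz1.png",cv2.resize(im[170:310,180:480],None,fx=2.6,fy=2.6,interpolation=cv2.INTER_CUBIC))
E
```

```text
top
green 330 [272.8788 175.097 ] [264 165  19  21] zmed/max 0.033090264000840475 1.0235969042805475 topctr [ 0.5203 -0.0183  1.0236]
red 374 [433.3904 180.5027] [412 171  43  21] zmed/max 0.02402003884302184 1.0235969042805475 topctr [ 0.5203 -0.0183  1.0236]
red 258 [420.6705 244.9419] [414 234  15  22] zmed/max 0.05580727728311641 0.06035236642100217 topctr [ 0.6171 -0.2171  0.0558]
scene
blue 69 [79.5072 45.7536] [75 41 12 13] zmed/max 0.0988033970112373 0.10467144060080513 topctr [-0.0823 -1.0073  0.0968]
blue 227 [118.1674  65.5683] [105  54  32  24] zmed/max 0.020355741639476066 0.7159389435856863 topctr [1.2274 0.1351 0.7159]
blue 318 [238.3931 199.0314] [232 185  14  28] zmed/max 0.04547334993499896 0.7159389435856863 topctr [ 0.4753 -0.2327  0.0538]
blue 329 [358.0851 219.9119] [352 205  14  30] zmed/max 0.048119482504986544 0.055588289215655284 topctr [0.4742 0.0498 0.0504]
blue 351 [397.9459 222.5071] [390 208  17  31] zmed/max 0.0494490204214193 0.7159389435856863 topctr [0.4755 0.1379 0.0637]
green 495 [317.1192 209.2323] [309 195  17  30] zmed/max 0.04736524085820937 0.7159389435856863 topctr [ 0.4638 -0.0471  0.0534]
green 561 [352.066 334.877] [339 323  27  25] zmed/max 0.03430894051983935 0.7159389435856863 topctr [1.2274 0.1351 0.7159]
red 532 [221.2049 242.2237] [209 227  24  30] zmed/max 0.052531556542146085 0.7159389435856863 topctr [ 0.6305 -0.2111  0.0606]
red 642 [174.8738 297.2975] [149 291  54  14] zmed/max 0.023350042637666657 0.7159389435856863 topctr [1.2274 0.1351 0.7159]
```

View pics/topz1.png

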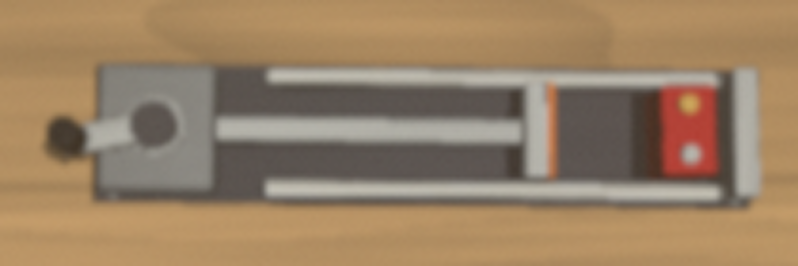

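View pics/topz2.png

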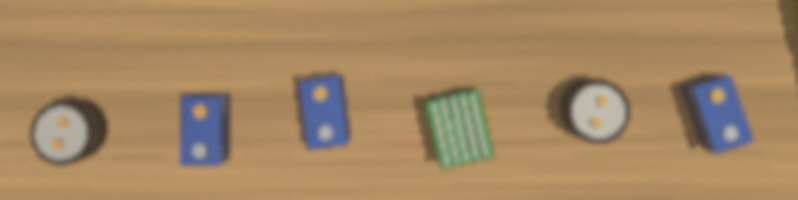

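View pics/scz1.png

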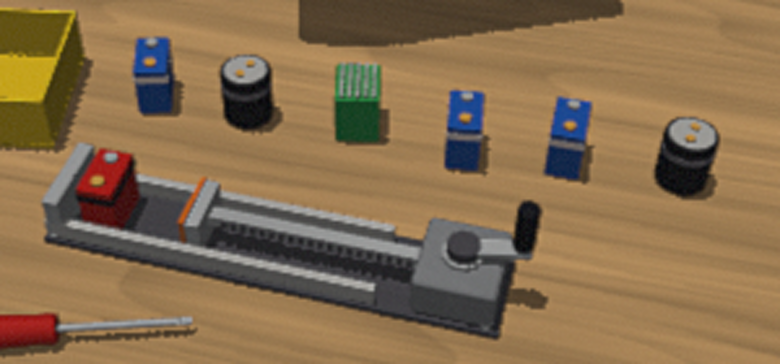

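```bash
cat >> h.py <<'E'
def parts(im,d,amin=60,zlo=0.040,zhi=0.066):
    """tops of parts in top view: colour class + centroid + min-rect at z"""
    c=cloud("top",d); hsv=cv2.cvtColor(im,cv2.COLOR_RGB2HSV)
    m=(c[...,2]>zlo)&(c[...,2]<zhi)&(d>0)
    out=[]
    for a,ct,bb,mm in blobs(m,amin):
        H,S,V=[np.median(hsv[...,k][mm]) for k in range(3)]
        P=c[mm]
        z=np.median(P[:,2])
        ys,xs=np.nonzero(mm)
        W=ray("top",np.c_[xs,ys],0.05)[:,:2]
        (cx,cy),(w,h),ang=cv2.minAreaRect((W*1000).astype(np.float32))
        out.append(dict(a=a,uv=ct,hsv=(H,S,V),z=z,ctr=W.mean(0),rc=np.array([cx,cy])/1000,wh=(w,h),ang=ang))
    return out
E
python3 - <<'E'
from h import *
im=cv2.imread("pics/top0.png")[:,:,::-1].copy();d=np.load("top0.npy")
for p in parts(im,d): print(p['a'],p['uv'],p['hsv'],"z%.3f"%p['z'],p['ctr'],p['rc'],np.round(p['wh'],1),round(p['ang'],1))
hsv=cv2.cvtColor(im,cv2.COLOR_RGB2HSV)
for q in [(421,245),(251,325),(293,319),(341,325),(432,319)]:
    print(q,hsv[q[1]-3:q[1]+4:3,q[0]-3:q[0]+4:3].reshape(-1,3).tolist())
E
```

```text
939 [279.8818 242.7242] (np.float64(21.0), np.float64(19.0), np.float64(135.0)) z0.043 [0.6256 0.0758] [0.6263 0.0788] [73.6 69.7] 89.4
251 [435.6972 243.7291] (np.float64(22.0), np.float64(18.0), np.float64(171.0)) z0.046 [ 0.6199 -0.2498] [ 0.6195 -0.2494] [14.6 71.6] 87.8
176 [381.5455 243.1648] (np.float64(22.0), np.float64(18.0), np.float64(179.0)) z0.042 [ 0.6223 -0.1371] [ 0.6218 -0.137 ] [14.6 52.6] 88.5
373 [420.0643 243.5228] (np.float64(3.0), np.float64(171.0), np.float64(176.0)) z0.056 [ 0.6207 -0.2173] [ 0.6208 -0.2174] [49.1 32. ] 1.0
849 [502.6148 301.9552] (np.float64(24.0), np.float64(152.0), np.float64(150.0)) z0.053 [ 0.4987 -0.3815] [ 0.5024 -0.3768] [130.8 135.1] 10.5
160 [148.4812 302.9187] (np.float64(18.0), np.float64(50.0), np.float64(107.0)) z0.053 [0.5029 0.3492] [0.5029 0.3538] [72.5 32.5] 3.8
188 [121.0319 305.2713] (np.float64(18.0), np.float64(50.0), np.float64(106.0)) z0.053 [0.4986 0.4065] [0.5   0.401] [66.5 36.8] 4.0
366 [293.0902 318.5164] (np.float64(112.0), np.float64(113.0), np.float64(155.0)) z0.050 [0.4685 0.0485] [0.4684 0.0486] [50.  30.5] 7
[... 778 characters left out ...]
79], [3, 178, 179], [3, 170, 171], [6, 66, 178], [3, 142, 180]]
(251, 325) [[114, 98, 149], [114, 96, 151], [112, 124, 156], [112, 125, 153], [112, 125, 155], [112, 124, 156], [112, 124, 154], [112, 125, 155], [112, 124, 156]]
(293, 319) [[113, 109, 154], [113, 98, 153], [112, 125, 159], [111, 126, 156], [111, 124, 158], [112, 125, 159], [112, 125, 157], [111, 118, 158], [112, 123, 160]]
(341, 325) [[54, 63, 155], [53, 53, 165], [48, 41, 166], [50, 49, 161], [48, 42, 170], [44, 35, 159], [48, 43, 171], [50, 46, 160], [49, 51, 149]]
(432, 319) [[113, 99, 155], [120, 37, 144], [111, 124, 158], [111, 126, 160], [111, 123, 159], [111, 123, 159], [111, 124, 160], [111, 124, 160], [111, 122, 159]]
```

```bash
python3 - <<'E'
from h import *
im=cv2.imread("pics/top0.png")[:,:,::-1].copy();d=np.load("top0.npy")
c=cloud("top",d)
hsv=cv2.cvtColor(im,cv2.COLOR_RGB2HSV)
# walls: bright, z ~0.022
def fit(m,nm,z):
    ys,xs=np.nonzero(m);W=ray("top",np.c_[xs,ys],z)[:,:2]
    (cx,cy),(w,h),a=cv2.minAreaRect((W*1000).astype(np.float32))
    vx,vy,x0,y0=cv2.fitLine((W*1000).astype(np.float32),cv2.DIST_HUBER,0,.01,.01).ravel()
    print(nm,len(W),"rc",cx,cy,"wh",w,h,a,"line dx/dy",vx/vy,"x at y=-90:",x0+(-90-y0)*vx/vy, "med z",np.median(c[m][:,2]))
z=c[...,2]
box=np.zeros(z.shape,bool)
m=(z>0.014)&(z<0.03)&(d>0)
for a,ct,bb,mm in blobs(m,100): 
    if 220<ct[1]<270 and 250<ct[0]<450: print(ct,bb); fit(mm,"wall",0.022)
for a,ct,bb,mm in blobs((z>0.034)&(z<0.05),100):
    if 220<ct[1]<270: print(ct,bb); fit(mm,"hi",np.median(c[mm][:,2]))
o=(hsv[...,0]>5)&(hsv[...,0]<17)&(hsv[...,1]>110)&(z>.02)&(z<.05)
for a,ct,bb,mm in blobs(o,15):
    if 220<ct[1]<270: print(ct,bb); fit(mm,"orange",0.043)
# knob
k=(z>0.085)&(z<0.11)
for a,ct,bb,mm in blobs(k,10): print("knob",a,ct,bb); fit(mm,"knob",0.097) 
k=(z>0.047)&(z<0.075)
for a,ct,bb,mm in blobs(k,10):
    if 220<ct[1]<270: print("hub/arm",a,ct,bb); fit(mm,"",np.median(c[mm][:,2]))
E
```

```text
[372.0828 244.6828] [310 228 122  35]
wall 990 rc 622.68505859375 -116.40902709960938 wh 260.7960510253906 72.47119140625 88.72996520996094 line dx/dy 0.25742492 x at y=-90: 631.5213 med z 0.021905256735916923
[282.8468 242.5838] [265 226  48  34]
hi 901 rc 626.8775634765625 58.27021408081055 wh 99.3818588256836 70.31282806396484 89.3254623413086 line dx/dy -1.3761418 x at y=-90: 845.29224 med z 0.04179106309381353
[435.4511 244.1917] [432 227   8  35]
hi 266 rc 619.9089965820312 -250.4025421142578 wh 14.6383056640625 71.94424438476562 87.77135467529297 line dx/dy -80.33251 x at y=-90: -12252.767 med z 0.04561160272188414
[381.2238 243.6619] [374 231  12  26]
hi 210 rc 622.619140625 -133.7568817138672 wh 23.115875244140625 53.217559814453125 88.46387481689453 line dx/dy -45.398743 x at y=-90: -1515.4014 med z 0.04209850770711182
[384.8571 243.0714] [384 233   2  24]
orange 28 rc 620.2335205078125 -144.08753967285156 wh 2.1057872772216797 48.670936584472656 88.46392059326172 line dx/dy -37.29802 x at y=-90: -1436.408 med z 0.04339502637906262
[411.8772 246.3509] [410 235   6  22]
oran
[... 789 characters left out ...]
 y=-90: -7.171936 med z 0.08578585020591034
hub/arm 367 [420.1935 243.6267] [413 232  16  24]
 367 rc 620.16015625 -216.62220764160156 wh 31.34726905822754 47.996280670166016 89.33901977539062 line dx/dy -30.552763 x at y=-90: -3226.9907 med z 0.0559173571410021
hub/arm 252 [274.5952 243.2302] [257 235  31  16]
 252 rc 625.9351806640625 92.017578125 wh 29.58270263671875 63.19059753417969 1.8748595714569092 line dx/dy -0.22445871 x at y=-90: 663.59143 med z 0.05517456430493323
hub/arm 35 [435.8571 247.2   ] [433 238   7  17]
 35 rc 615.2898559570312 -250.7718963623047 wh 12.466126441955566 33.44123077392578 87.75666046142578 line dx/dy 14.125488 x at y=-90: 2880.1743 med z 0.04758590535074758
```

```bash
cat >> h.py <<'E'
YAW=np.deg2rad(-1.27); TO=np.array([0.6225,-0.1254])
TX=np.array([np.cos(YAW),np.sin(YAW)]); TY=np.array([-np.sin(YAW),np.cos(YAW)])
def tray(x,y): return TO+TX*x+TY*y
def to_tray(p): v=np.asarray(p)[:2]-TO; return np.array([v@TX,v@TY])
def go(xyz,ang=None):
    """offset in tool axes (mm) and roll(deg) to world xyz with tool x at angle ang (deg, mod 180)"""
    s=bot.get_state();R=s["orientation"]
    o=R.T@(np.asarray(xyz)-s["tcp_pos"])
    a0=np.rad2deg(np.arctan2(R[1,0],R[0,0])); r=0
    if ang is not None: r=-(ang-a0); r=(r+90)%180-90
    L=np.linalg.norm(o)
    print("tcp",s["tcp_pos"],"ang %.1f"%a0,"-> offset",np.round(o,4),"roll %.1f"%r,"rows>=%.1f"%max(L/.0417,abs(r)/7.16))
E
python3 - <<'E'
from h import *
print(tray(0,202),tray(-9.45e-3*0,0))
go([0.6185,0.119,0.125],-1.27)
E
```

```text
[  5.0996 201.825 ] [ 0.6225 -0.1254]
tcp [ 0.2259 -0.5825  0.2308] ang -68.8 -> offset [-0.5121 -0.6196  0.1064] roll -67.5 rows>=19.4
```

```bash
python3 -m pendant '[{"offset":[-0.512,-0.620,0.05],"roll":-67.5},{"offset":[-0.512,-0.620,0.05],"roll":-67.5},{"offset":[-0.512,-0.620,0.05],"roll":-67.5},{"offset":[-0.512,-0.620,0.05],"roll":-67.5},{"offset":[-0.512,-0.620,0.05],"roll":-67.5},{"offset":[-0.512,-0.620,0.05],"roll":-67.5},{"offset":[-0.512,-0.620,0.05],"roll":-67.5},{"offset":[-0.512,-0.620,0.05],"roll":-67.5},{"offset":[-0.512,-0.620,0.05],"roll":-67.5},{"offset":[-0.512,-0.620,0.05],"roll":-67.5},{"offset":[-0.512,-0.620,0.05],"roll":-67.5},{"offset":[-0.512,-0.620,0.05],"roll":-67.5},{"offset":[-0.512,-0.620,0.106],"roll":-67.5},{"offset":[-0.512,-0.620,0.106],"roll":-67.5},{"offset":[-0.512,-0.620,0.106],"roll":-67.5},{"offset":[-0.512,-0.620,0.106],"roll":-67.5},{"offset":[-0.512,-0.620,0.106],"roll":-67.5},{"offset":[-0.512,-0.620,0.106],"roll":-67.5},{"offset":[-0.512,-0.620,0.106],"roll":-67.5},{"offset":[-0.512,-0.620,0.106],"roll":-67.5}]' 0 40; python3 -c "
from h import *
go([0.6185,0.119,0.062],-1.27)"
```

```text
clock: 1.77
tcp_pos: [0.6198, 0.1226, 0.1238]
orientation: [[1.0, -0.021, -0.001], [-0.021, -1.0, 0.001], [-0.001, -0.001, -1.0]]
ft_force: [-0.1, 0.6, 0.3]
grip_width: 0.0852
tcp [0.6198 0.1226 0.1238] ang -1.2 -> offset [-0.0011  0.0037  0.0618] roll 0.1 rows>=1.5
```

```bash
python3 -m pendant '[{"offset":[-0.001,0.0037,0.030],"roll":0},{"offset":[-0.001,0.0037,0.0618],"roll":0},{"offset":[-0.001,0.0037,0.0618],"roll":0},{"offset":[-0.001,0.0037,0.0618],"roll":0}]' 0 40; python3 -m pendant '[{"offset":[0,0,0],"roll":0},{"offset":[0,0,0],"roll":0},{"offset":[0,0,0],"roll":0},{"offset":[0,0,0],"roll":0},{"offset":[0,0,0],"roll":0},{"offset":[0,0,0],"roll":0}]' 230 40
```

```text
clock: 2.1
tcp_pos: [0.6179, 0.119, 0.061]
orientation: [[1.0, -0.021, -0.005], [-0.021, -1.0, 0.001], [-0.005, -0.001, -1.0]]
ft_force: [0.6, -0.5, 0.8]
grip_width: 0.0853
clock: 2.6
tcp_pos: [0.618, 0.1189, 0.0617]
orientation: [[1.0, -0.021, -0.004], [-0.021, -1.0, 0.001], [-0.004, -0.001, -1.0]]
ft_force: [-0.9, 1.0, 4.4]
grip_width: 0.0168
```

```bash
python3 - <<'E'
from h import *
a,d=grab("top","1")
z=cloud("top",d)[...,2]
b,_=grab("scene","1")
cv2.imwrite("pics/z1.png",np.hstack([cv2.resize(b[200:320,300:420,::-1],(400,400)),cv2.resize(a[200:280,220:300,::-1],(400,400))]))
E
```

```text
(no output)
```

View pics/z1.png

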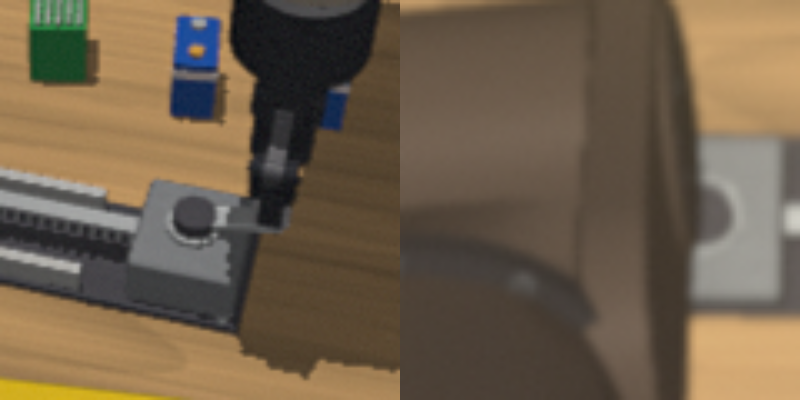

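```bash
cat >> h.py <<'E'
def arc(t0,ts,r=45):
    t0=np.deg2rad(t0);ts=np.deg2rad(np.array(ts))
    for t,x,y in zip(ts,-r*(np.cos(ts)-np.cos(t0)),-r*(np.sin(ts)-np.sin(t0))): print("%.0f: %.1f %.1f"%(np.rad2deg(t),x,y))
E
python3 -c "
from h import *
arc(77.4,[69,59,49,39,29,19])"
```

```text
69: -6.3 1.9
59: -13.4 5.3
49: -19.7 10.0
39: -25.2 15.6
29: -29.5 22.1
19: -32.7 29.3
```

```bash
python3 -m pendant '[{"offset":[-0.0063,0.0019,0],"roll":0},{"offset":[-0.0134,0.0053,0],"roll":0},{"offset":[-0.0197,0.0100,0],"roll":0},{"offset":[-0.0252,0.0156,0],"roll":0},{"offset":[-0.0295,0.0221,0],"roll":0},{"offset":[-0.0327,0.0293,0],"roll":0},{"offset":[-0.0327,0.0293,0],"roll":0}]' 230 40; python3 -c "
from h import *
s=bot.get_state();print(s['ft_force'],s['tcp_pos'],to_tray(s['tcp_pos'])*1000-[0,202],s['grip_width'])
v=to_tray(s['tcp_pos'])*1000-[0,202];print(np.hypot(*v))"
```

```text
clock: 3.28
tcp_pos: [0.5838, 0.0894, 0.0618]
orientation: [[1.0, -0.022, -0.005], [-0.022, -1.0, 0.001], [-0.005, -0.001, -1.0]]
ft_force: [-3.0, -0.8, 2.3]
grip_width: 0.0167
[-3.0462 -0.7801  2.276 ] [0.5838 0.0894 0.0618] [-43.4585  11.9387] 0.016728671094956564
45.06852781487074
```

```bash
python3 -c "
from h import *
arc(15.5,[15.5-15*k for k in range(1,20)])"
```

```text
0: -1.6 11.6
-15: -0.2 23.3
-30: 4.2 34.2
-44: 11.3 43.6
-60: 20.5 50.8
-74: 31.3 55.4
-90: 43.0 57.0
-104: 54.6 55.6
-120: 65.5 51.2
-134: 74.9 44.1
-150: 82.1 34.9
-164: 86.7 24.1
-180: 88.4 12.4
-194: 86.9 0.8
-210: 82.5 -10.1
-224: 75.5 -19.5
-240: 66.2 -26.7
-254: 55.4 -31.3
-270: 43.8 -33.0
```

```bash
python3 -m pendant '[{"offset":[-0.0016,0.0116,0],"roll":0},{"offset":[-0.0002,0.0233,0],"roll":0},{"offset":[0.0042,0.0342,0],"roll":0},{"offset":[0.0113,0.0436,0],"roll":0},{"offset":[0.0205,0.0508,0],"roll":0},{"offset":[0.0313,0.0554,0],"roll":0},{"offset":[0.0313,0.0554,0],"roll":0}]' 230 40; python3 -c "
from h import *
s=bot.get_state();print(s['ft_force'],s['grip_width'])
v=to_tray(s['tcp_pos'])*1000-[0,202];print(v,np.hypot(*v))"
```

```text
clock: 3.87
tcp_pos: [0.6146, 0.0314, 0.0618]
orientation: [[1.0, -0.022, -0.006], [-0.022, -1.0, -0.0], [-0.006, 0.0, -1.0]]
ft_force: [0.1, -10.5, 6.8]
grip_width: 0.0169
[  0.1258 -10.4825   6.7523] 0.016868672133392756
[-11.3303 -45.3829] 46.77585396574557
```

```bash
sed -i 's/TO=np.array(\[0.6225,-0.1254\])/TO=np.array([0.6225,-0.1269])/' h.py; python3 -c "
from h import *
arc(-75.5,[-75.5-15*k for k in range(1,20)])"
```

```text
-90: 11.7 1.4
-106: 23.3 -0.2
-121: 34.1 -4.8
-136: 43.4 -12.0
-150: 50.4 -21.4
-166: 54.8 -32.3
-180: 56.3 -44.0
-196: 54.6 -55.6
-210: 50.0 -66.4
-226: 42.8 -75.7
-240: 33.4 -82.7
-255: 22.5 -87.1
-270: 10.9 -88.6
-286: -0.8 -86.9
-300: -11.6 -82.3
-316: -20.8 -75.1
-330: -27.9 -65.7
-346: -32.3 -54.8
-360: -33.7 -43.2
```

```bash
python3 -m pendant '[{"offset":[0.0117,0.0014,0],"roll":0},{"offset":[0.0233,-0.0002,0],"roll":0},{"offset":[0.0341,-0.0048,0],"roll":0},{"offset":[0.0434,-0.0120,0],"roll":0},{"offset":[0.0504,-0.0214,0],"roll":0},{"offset":[0.0548,-0.0323,0],"roll":0},{"offset":[0.0563,-0.0440,0],"roll":0},{"offset":[0.0563,-0.0440,0],"roll":0}]' 230 40; python3 -c "
from h import *
s=bot.get_state();print(s['ft_force'],s['grip_width'])
v=to_tray(s['tcp_pos'])*1000-[0,202];print(v,np.hypot(*v),np.degrees(np.arctan2(v[1],-v[0])))
t=np.degrees(np.arctan2(v[1],-v[0]))
arc(t,[t-15*k for k in range(1,13)])"
```

```text
clock: 4.53
tcp_pos: [0.6714, 0.0753, 0.0616]
orientation: [[1.0, -0.021, -0.007], [-0.021, -1.0, -0.001], [-0.007, 0.001, -1.0]]
ft_force: [-3.8, 4.6, 6.3]
grip_width: 0.0167
[-3.8491  4.6164  6.275 ] 0.016747675926748376
[44.4087  1.2029] 44.424985694559204 178.44841977276081
163: -1.8 -11.6
148: -6.6 -22.3
133: -14.0 -31.5
118: -23.5 -38.3
103: -34.5 -42.5
88: -46.2 -43.8
73: -57.8 -41.9
58: -68.5 -37.1
43: -77.7 -29.7
28: -84.5 -20.2
13: -88.7 -9.2
-2: -90.0 2.4
```

```bash
python3 -m pendant '[{"offset":[-0.0018,-0.0116,0],"roll":0},{"offset":[-0.0066,-0.0223,0],"roll":0},{"offset":[-0.0140,-0.0315,0],"roll":0},{"offset":[-0.0235,-0.0383,0],"roll":0},{"offset":[-0.0345,-0.0425,0],"roll":0},{"offset":[-0.0462,-0.0438,0],"roll":0},{"offset":[-0.0578,-0.0419,0],"roll":0},{"offset":[-0.0685,-0.0371,0],"roll":0},{"offset":[-0.0777,-0.0297,0],"roll":0},{"offset":[-0.0845,-0.0202,0],"roll":0},{"offset":[-0.0845,-0.0202,0],"roll":0}]' 230 40; python3 -c "
from h import *
s=bot.get_state();print(s['ft_force'],s['grip_width'])
v=to_tray(s['tcp_pos'])*1000-[0,202];t=np.degrees(np.arctan2(v[1],-v[0]));print(v,np.hypot(*v),t)
arc(t,[20,12,7,3,0,-1.5])"
```

```text
clock: 5.45
tcp_pos: [0.5867, 0.0962, 0.062]
orientation: [[1.0, -0.022, -0.007], [-0.022, -1.0, -0.001], [-0.007, 0.001, -1.0]]
ft_force: [0.4, -5.0, -4.4]
grip_width: 0.0168
[ 0.4091 -5.0482 -4.3987] 0.016789344089226402
[-40.7613  20.2559] 45.51692482157924 26.424611703989708
20: -2.0 4.6
12: -3.7 10.7
7: -4.4 14.5
3: -4.6 17.7
0: -4.7 20.0
-2: -4.7 21.2
```

```bash
python3 -m pendant '[{"offset":[-0.0020,0.0046,0],"roll":0},{"offset":[-0.0037,0.0107,0],"roll":0},{"offset":[-0.0045,0.0150,0],"roll":0},{"offset":[-0.0046,0.0177,0],"roll":0},{"offset":[-0.0047,0.020,0],"roll":0},{"offset":[-0.0047,0.0215,0],"roll":0},{"offset":[-0.0047,0.0215,0],"roll":0}]' 230 40; python3 -c "
from h import *
s=bot.get_state();print(s['ft_force'],s['grip_width'])
v=to_tray(s['tcp_pos'])*1000-[0,202];t=np.degrees(np.arctan2(v[1],-v[0]));print(v,np.hypot(*v),t)"
```

```text
clock: 6.03
tcp_pos: [0.5813, 0.0753, 0.062]
orientation: [[1.0, -0.022, -0.008], [-0.022, -1.0, -0.0], [-0.008, 0.0, -1.0]]
ft_force: [-0.9, 7.7, -0.7]
grip_width: 0.0167
[-0.8789  7.6814 -0.6545] 0.016694258381436462
[-45.7023  -0.7943] 45.70916103995095 -0.995658759914087
```

```bash
python3 -m pendant '[{"offset":[0,0.001,0],"roll":0},{"offset":[0,0.002,0],"roll":0},{"offset":[0,0.002,0],"roll":0},{"offset":[0,0.002,0],"roll":0}]' 230 40; python3 -c "
from h import *
s=bot.get_state();print(s['ft_force'],s['grip_width'])
v=to_tray(s['tcp_pos'])*1000-[0,202];t=np.degrees(np.arctan2(v[1],-v[0]));print(v,np.hypot(*v),t)"
```

```text
clock: 6.37
tcp_pos: [0.5812, 0.0749, 0.0619]
orientation: [[1.0, -0.022, -0.008], [-0.022, -1.0, 0.002], [-0.008, -0.001, -1.0]]
ft_force: [1.4, 15.7, -1.9]
grip_width: 0.0172
[ 1.4284 15.6679 -1.9076] 0.017241543524144486
[-45.7742  -1.1971] 45.78985804180667 -1.498132793607477
```

```bash
sed -i 's/TO=np.array(\[0.6225,-0.1269\])/TO=np.array([0.6219,-0.1275])/' h.py; python3 -m pendant '[{"offset":[0,0,0],"roll":0},{"offset":[0,0,0],"roll":0},{"offset":[0,0,0],"roll":0},{"offset":[0,0,-0.02],"roll":0},{"offset":[0,0,-0.06],"roll":0},{"offset":[0,0,-0.08],"roll":0},{"offset":[0,0,-0.08],"roll":0}]' 0 60; python3 -c "
from h import *
go([0.620,-0.2165,0.12],-1.0)"
```

```text
clock: 6.95
tcp_pos: [0.5836, 0.0744, 0.1463]
orientation: [[1.0, -0.022, -0.001], [-0.022, -1.0, 0.001], [-0.001, -0.001, -1.0]]
ft_force: [-0.4, -0.1, 0.3]
grip_width: 0.0854
tcp [0.5836 0.0744 0.1463] ang -1.3 -> offset [0.043  0.29   0.0259] roll -0.3 rows>=7.1
```

```bash
python3 -m pendant '[{"offset":[0.043,0.29,0],"roll":0},{"offset":[0.043,0.29,0],"roll":0},{"offset":[0.043,0.29,0],"roll":0},{"offset":[0.043,0.29,0],"roll":0},{"offset":[0.043,0.29,0],"roll":0},{"offset":[0.043,0.29,0.02],"roll":0},{"offset":[0.043,0.29,0.02],"roll":0},{"offset":[0.043,0.29,0.02],"roll":0},{"offset":[0.043,0.29,0.02],"roll":0}]'; python3 -c "
from h import *
im,d=grab('top','2')
for p in parts(im,d): print(p['a'],p['uv'],p['hsv'][0],'z%.3f'%p['z'],p['ctr'],p['rc'],np.round(p['wh'],1),round(p['ang'],1))
go([0.6195,-0.2165,0.028])"
```

```text
clock: 7.7
tcp_pos: [0.6191, -0.2192, 0.1241]
orientation: [[1.0, -0.026, -0.003], [-0.026, -1.0, 0.002], [-0.003, -0.002, -1.0]]
ft_force: [-0.4, 0.2, -0.2]
grip_width: 0.0854
906 [280.4989 242.6545] 21.0 z0.043 [0.6258 0.0745] [0.6241 0.0744] [65.2 73.9] 89.3
165 [316.5939 243.1152] 22.0 z0.042 [ 0.6239 -0.0013] [ 0.6242 -0.0011] [14.7 50.6] 89.4
340 [529.8265 303.7941] 24.0 z0.053 [ 0.4944 -0.4366] [ 0.5009 -0.4405] [ 50.1 133.3] 76.5
166 [148.4337 303.0301] 18.0 z0.053 [0.5027 0.3493] [0.5034 0.3543] [72.8 33.7] 5.5
189 [120.9524 304.7302] 18.0 z0.054 [0.4997 0.4067] [0.5006 0.4014] [66.3 35.6] 2.2
366 [293.0574 318.5137] 111.0 z0.050 [0.4685 0.0486] [0.4684 0.0486] [50.  30.5] 7.4
264 [385.822  316.3144] 23.0 z0.053 [ 0.4714 -0.1419] [ 0.4721 -0.1405] [29.4 45.3] 58.6
482 [340.6328 324.3174] 50.0 z0.051 [ 0.4559 -0.0491] [ 0.4559 -0.0491] [50.1 39.8] 12.0
370 [250.0459 325.0054] 116.0 z0.050 [0.456  0.1372] [0.4561 0.1366] [31.1 48.6] 89.6
421 [201.8789 325.6437] 21.0 z0.053 [0.4555 0.2368] [0.4549 0.2366] [44.8 45.6] 1.0
tcp [ 0.6192 -0.2174  0.1247] ang -1.4 -> offset [ 0.0005 -0.0007  0.0967] roll 0.0 rows>=2.3
```

```bash
python3 -m pendant '[{"offset":[0.0003,-0.0007,0.04],"roll":0},{"offset":[0.0003,-0.0007,0.08],"roll":0},{"offset":[0.0003,-0.0007,0.0965],"roll":0},{"offset":[0.0003,-0.0007,0.0965],"roll":0},{"offset":[0.0003,-0.0007,0.0965],"roll":0}]' 0 60;  python3 -m pendant '[{"offset":[0,0,0],"roll":0},{"offset":[0,0,0],"roll":0},{"offset":[0,0,0],"roll":0},{"offset":[0,0,0],"roll":0},{"offset":[0,0,0],"roll":0},{"offset":[0,0,0],"roll":0}]' 200 60
```

```text
clock: 8.17
tcp_pos: [0.6193, -0.2151, 0.0282]
orientation: [[1.0, -0.023, -0.004], [-0.023, -1.0, 0.002], [-0.004, -0.002, -1.0]]
ft_force: [0.0, 0.3, 0.9]
grip_width: 0.0855
clock: 8.67
tcp_pos: [0.62, -0.2151, 0.0302]
orientation: [[1.0, -0.023, -0.002], [-0.023, -1.0, 0.002], [-0.002, -0.002, -1.0]]
ft_force: [-0.0, 1.6, 7.7]
grip_width: 0.0491
```

```bash
python3 -m pendant '[{"offset":[0,0,-0.02],"roll":0},{"offset":[0,0,-0.06],"roll":0},{"offset":[0,0,-0.095],"roll":0},{"offset":[0,0,-0.095],"roll":0}]' 200 60; python3 -c "
from h import *
go([0.502,-0.378,0.124],10.5)"
```

```text
clock: 9.0
tcp_pos: [0.6227, -0.2163, 0.133]
orientation: [[1.0, -0.023, 0.008], [-0.023, -1.0, -0.003], [0.008, 0.003, -1.0]]
ft_force: [0.6, 0.6, -1.3]
grip_width: 0.0491
tcp [ 0.6227 -0.2163  0.133 ] ang -1.3 -> offset [-0.1171  0.1644  0.0085] roll -11.8 rows>=4.8
```

```bash
python3 -m pendant '[{"offset":[-0.117,0.1644,0],"roll":-11.8},{"offset":[-0.117,0.1644,0],"roll":-11.8},{"offset":[-0.117,0.1644,0],"roll":-11.8},{"offset":[-0.117,0.1644,0],"roll":-11.8},{"offset":[-0.117,0.1644,0],"roll":-11.8},{"offset":[-0.117,0.1644,0],"roll":-11.8},{"offset":[-0.117,0.1644,0],"roll":-11.8}]' 200 60; python3 -c "
from h import *
go([0.502,-0.378,0.037],10.5)"
```

```text
clock: 9.58
tcp_pos: [0.5008, -0.3796, 0.1329]
orientation: [[0.984, 0.179, 0.009], [0.179, -0.984, -0.004], [0.008, 0.005, -1.0]]
ft_force: [0.7, 0.2, -0.8]
grip_width: 0.0488
tcp [ 0.5008 -0.3796  0.1329] ang 10.3 -> offset [ 0.0006 -0.0018  0.0959] roll -0.2 rows>=2.3
```

```bash
python3 -m pendant '[{"offset":[0.0006,-0.0018,0.04],"roll":0},{"offset":[0.0006,-0.0018,0.08],"roll":0},{"offset":[0.0006,-0.0018,0.095],"roll":0},{"offset":[0.0006,-0.0018,0.095],"roll":0},{"offset":[0.0006,-0.0018,0.095],"roll":0}]' 200 60; python3 -m pendant '[{"offset":[0,0,0],"roll":0},{"offset":[0,0,0],"roll":0},{"offset":[0,0,0],"roll":0},{"offset":[0,0,0],"roll":0},{"offset":[0,0,-0.03],"roll":0},{"offset":[0,0,-0.07],"roll":0},{"offset":[0,0,-0.11],"roll":0},{"offset":[0,0,-0.11],"roll":0}]' 70 60
```

```text
clock: 10.0
tcp_pos: [0.5026, -0.3771, 0.0378]
orientation: [[0.984, 0.18, 0.008], [0.18, -0.984, -0.003], [0.008, 0.004, -1.0]]
ft_force: [0.2, -0.1, -1.3]
grip_width: 0.0491
clock: 10.67
tcp_pos: [0.5037, -0.3786, 0.1559]
orientation: [[0.984, 0.18, 0.017], [0.18, -0.984, -0.011], [0.014, 0.013, -1.0]]
ft_force: [0.9, -0.8, -0.6]
grip_width: 0.0615
```

```bash
cat >> h.py <<'E'
def show():
    im,d=grab('top','_last')
    for p in parts(im,d): print(p['a'],np.round(p['uv']),p['hsv'][0],'z%.3f'%p['z'],p['ctr'],p['rc'],np.round(p['wh'],1),round(p['ang'],1))
    return im,d
E
python3 -c "
from h import *
show()
b,_=grab('scene','3')
"
```

```text
892 [280. 242.] 21.0 z0.043 [0.6263 0.0745] [0.6242 0.074 ] [64.7 73.8] 87.9
246 [436. 244.] 23.0 z0.046 [ 0.6195 -0.2499] [ 0.6195 -0.2494] [14.6 71.6] 87.8
176 [317. 243.] 21.0 z0.043 [ 0.6248 -0.0012] [ 0.6242 -0.0011] [14.7 50.6] 89.4
520 [485. 305.] 23.0 z0.053 [ 0.4937 -0.3455] [ 0.5023 -0.3763] [130.8 133. ] 10.4
422 [501. 299.] 8.0 z0.054 [ 0.5053 -0.3793] [ 0.5053 -0.3791] [51.1 34.9] 12.8
163 [148. 303.] 18.0 z0.053 [0.5031 0.3495] [0.5034 0.3543] [72.8 33.7] 5.5
193 [121. 304.] 18.0 z0.053 [0.5003 0.4063] [0.5006 0.4014] [66.3 35.6] 2.2
367 [293. 318.] 113.0 z0.050 [0.4685 0.0485] [0.4684 0.0485] [50.  30.6] 7.6
415 [389. 318.] 21.0 z0.053 [ 0.4677 -0.1482] [ 0.4679 -0.1483] [45.2 44.5] 89.5
391 [433. 319.] 116.0 z0.050 [ 0.4648 -0.2373] [ 0.4649 -0.2371] [50.6 31.5] 17.7
480 [341. 324.] 53.0 z0.051 [ 0.4558 -0.049 ] [ 0.4559 -0.0491] [50.1 39.8] 12.0
377 [250. 325.] 112.0 z0.050 [0.4561 0.1372] [0.4561 0.1366] [31.1 48.6] 89.6
418 [202. 326.] 19.0 z0.052 [0.4554 0.2369] [0.4549 0.2366] [44.8 45.6] 1.0
```

View pics/scene3.png

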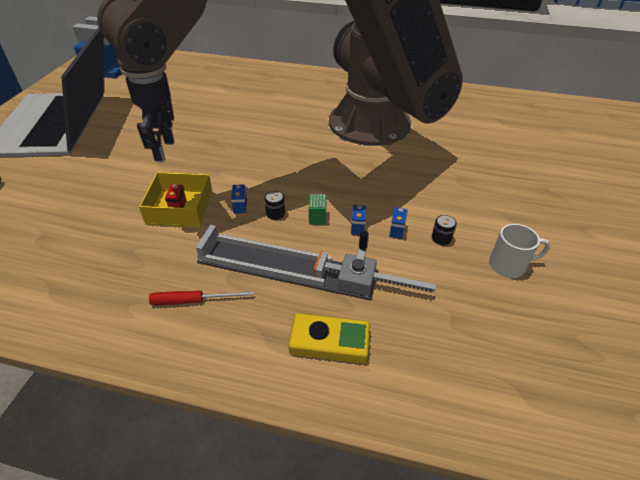

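```bash
python3 -c "
from h import *
go([0.465,-0.2375,0.10],17.6)"
```

```text
tcp [ 0.5021 -0.3772  0.1501] ang 10.4 -> offset [-0.0119 -0.1445  0.0489] roll -7.2 rows>=3.7
```

```bash
python3 -m pendant '[{"offset":[-0.012,-0.1445,0],"roll":-7.2},{"offset":[-0.012,-0.1445,0],"roll":-7.2},{"offset":[-0.012,-0.1445,0],"roll":-7.2},{"offset":[-0.012,-0.1445,0.04],"roll":-7.2},{"offset":[-0.012,-0.1445,0.049],"roll":-7.2},{"offset":[-0.012,-0.1445,0.049],"roll":-7.2}]' 0 60; python3 -c "
from h import *
go([0.465,-0.2375,0.022],17.6)"
```

```text
clock: 11.27
tcp_pos: [0.4633, -0.2355, 0.0972]
orientation: [[0.953, 0.303, 0.007], [0.303, -0.953, -0.003], [0.006, 0.005, -1.0]]
ft_force: [-0.1, -0.3, -0.3]
grip_width: 0.0855
tcp [ 0.4633 -0.2355  0.0972] ang 17.6 -> offset [0.0005 0.0021 0.0752] roll 0.0 rows>=1.8
```

```bash
python3 -m pendant '[{"offset":[0.001,0.0021,0.04],"roll":0},{"offset":[0.001,0.0021,0.075],"roll":0},{"offset":[0.001,0.0021,0.075],"roll":0},{"offset":[0.001,0.0021,0.075],"roll":0}]' 0 60;  python3 -m pendant '[{"offset":[0,0,0],"roll":0},{"offset":[0,0,0],"roll":0},{"offset":[0,0,0],"roll":0},{"offset":[0,0,0],"roll":0},{"offset":[0,0,0],"roll":0},{"offset":[0,0,0],"roll":0},{"offset":[0,0,-0.03],"roll":0},{"offset":[0,0,-0.07],"roll":0},{"offset":[0,0,-0.09],"roll":0},{"offset":[0,0,-0.09],"roll":0}]' 200 60; python3 -c "
from h import *
p=tray(0,-0.1025+0.006);print(p);go([*p,0.112],-1.27)"
```

```text
clock: 11.6
tcp_pos: [0.465, -0.2376, 0.0215]
orientation: [[0.953, 0.303, 0.004], [0.303, -0.953, -0.001], [0.003, 0.002, -1.0]]
ft_force: [1.2, -0.2, 0.3]
grip_width: 0.0854
clock: 12.43
tcp_pos: [0.4661, -0.2384, 0.1166]
orientation: [[0.953, 0.303, 0.011], [0.303, -0.953, -0.005], [0.009, 0.008, -1.0]]
ft_force: [-0.1, -0.2, -1.3]
grip_width: 0.0489
[ 0.6198 -0.224 ]
tcp [ 0.4661 -0.2384  0.1166] ang 17.6 -> offset [0.1507 0.0327 0.0061] roll 18.9 rows>=3.7
```

```bash
python3 -m pendant '[{"offset":[0.1507,0.0327,0],"roll":18.9},{"offset":[0.1507,0.0327,0],"roll":18.9},{"offset":[0.1507,0.0327,0],"roll":18.9},{"offset":[0.1507,0.0327,0],"roll":18.9},{"offset":[0.1507,0.0327,0],"roll":18.9},{"offset":[0.1507,0.0327,0],"roll":18.9}]' 200 60; python3 -c "
from h import *
p=tray(0,-0.1025+0.006);go([*p,0.045],-1.27)
show()"
```

```text
clock: 12.93
tcp_pos: [0.6202, -0.2233, 0.1172]
orientation: [[1.0, -0.021, 0.01], [-0.021, -1.0, -0.005], [0.01, 0.005, -1.0]]
ft_force: [-1.8, 0.3, -3.4]
grip_width: 0.0487
tcp [ 0.6202 -0.2233  0.1172] ang -1.2 -> offset [-0.0012  0.0004  0.0722] roll 0.1 rows>=1.7
892 [281. 243.] 21.0 z0.043 [0.6259 0.0744] [0.6241 0.0744] [65.  73.9] 89.3
175 [317. 243.] 22.0 z0.042 [ 0.6242 -0.0013] [ 0.6242 -0.0011] [14.7 50.6] 89.4
330 [530. 304.] 24.0 z0.053 [ 0.4935 -0.4371] [ 0.5042 -0.4185] [118.9  52.5] 10.5
154 [148. 303.] 18.0 z0.054 [0.5037 0.3496] [0.5034 0.3543] [72.8 33.7] 5.5
188 [121. 304.] 18.0 z0.053 [0.5005 0.4062] [0.5002 0.4009] [66.9 36.7] 4.0
364 [293. 319.] 111.0 z0.050 [0.4683 0.0486] [0.4684 0.0486] [50.  30.5] 7.4
294 [386. 317.] 23.0 z0.053 [ 0.4705 -0.1432] [ 0.471 -0.142] [31.5 45.1] 60.3
481 [341. 324.] 50.0 z0.051 [ 0.4558 -0.0491] [ 0.4559 -0.0491] [50.1 39.8] 12.2
376 [250. 325.] 116.0 z0.050 [0.456  0.1371] [0.4561 0.1363] [49. 31.] 0.3
415 [202. 326.] 21.0 z0.053 [0.4555 0.2368] [0.4549 0.2366] [44.8 45.6] 1.0
```

```bash
python3 -m pendant '[{"offset":[-0.0004,0.0004,0.04],"roll":0},{"offset":[-0.0004,0.0004,0.07],"roll":0},{"offset":[-0.0004,0.0004,0.08],"roll":0},{"offset":[-0.0004,0.0004,0.086],"roll":0},{"offset":[-0.0004,0.0004,0.086],"roll":0}]' 200 60
```

```text
clock: 13.4
tcp_pos: [0.6188, -0.2245, 0.0312]
orientation: [[1.0, -0.022, 0.008], [-0.022, -1.0, -0.004], [0.008, 0.004, -1.0]]
ft_force: [0.6, 0.3, -0.8]
grip_width: 0.0492
```

```bash
python3 -m pendant '[{"offset":[0.001,0,0.001],"roll":0},{"offset":[0.001,0.001,0.0015],"roll":0},{"offset":[0.001,0.002,0.0015],"roll":0},{"offset":[0.001,0.003,0.0015],"roll":0},{"offset":[0.001,0.003,0.0015],"roll":0}]' 200 60;python3 -m pendant '[{"offset":[0,0.001,0],"roll":0},{"offset":[0,0.002,0],"roll":0},{"offset":[0,0.002,0],"roll":0}]' 200 60;python3 -m pendant '[{"offset":[0,0.001,0],"roll":0},{"offset":[0,0.002,0],"roll":0},{"offset":[0,0.002,0],"roll":0}]' 200 60
```

```text
clock: 13.82
tcp_pos: [0.6199, -0.2279, 0.0303]
orientation: [[1.0, -0.022, 0.009], [-0.022, -1.0, -0.004], [0.009, 0.004, -1.0]]
ft_force: [-0.9, 0.3, -1.8]
grip_width: 0.0488
clock: 14.07
tcp_pos: [0.6199, -0.23, 0.0305]
orientation: [[1.0, -0.022, 0.009], [-0.022, -1.0, -0.004], [0.009, 0.004, -1.0]]
ft_force: [0.3, 0.6, -1.5]
grip_width: 0.0491
clock: 14.32
tcp_pos: [0.6198, -0.23, 0.0305]
orientation: [[1.0, -0.022, 0.008], [-0.022, -1.0, -0.002], [0.008, 0.002, -1.0]]
ft_force: [1.7, 12.9, 2.2]
grip_width: 0.0488
```

```bash
python3 -m pendant '[{"offset":[0,0,0.0015],"roll":0},{"offset":[0,0,0.003],"roll":0},{"offset":[0,0,0.003],"roll":0}]' 200 60;python3 -m pendant '[{"offset":[0,0,0],"roll":0},{"offset":[0,0,0],"roll":0},{"offset":[0,0,0],"roll":0},{"offset":[0,0,-0.03],"roll":0},{"offset":[0,0,-0.07],"roll":0},{"offset":[0,0,-0.09],"roll":0},{"offset":[0,0,-0.09],"roll":0}]' 0 60; python3 -c "
from h import *
go([0.4677,-0.149,0.12],-1.27)"
```

```text
clock: 14.57
tcp_pos: [0.62, -0.2298, 0.0297]
orientation: [[1.0, -0.022, 0.009], [-0.022, -1.0, -0.002], [0.009, 0.002, -1.0]]
ft_force: [-5.7, 5.2, 20.9]
grip_width: 0.0489
clock: 15.15
tcp_pos: [0.621, -0.2305, 0.1244]
orientation: [[1.0, -0.022, 0.015], [-0.022, -1.0, -0.005], [0.015, 0.005, -1.0]]
ft_force: [0.6, -0.5, 0.7]
grip_width: 0.0853
tcp [ 0.621  -0.2305  0.1244] ang -1.2 -> offset [-0.1551 -0.0781  0.0016] roll 0.0 rows>=4.2
```

```bash
python3 -m pendant '[{"offset":[-0.155,-0.0785,0],"roll":0},{"offset":[-0.155,-0.0785,0],"roll":0},{"offset":[-0.155,-0.0785,0],"roll":0},{"offset":[-0.155,-0.0785,0],"roll":0},{"offset":[-0.155,-0.0785,0.02],"roll":0},{"offset":[-0.155,-0.0785,0.02],"roll":0},{"offset":[-0.155,-0.0785,0.02],"roll":0}]' 0 60; python3 -c "
from h import *
show();go([0.468,-0.149,0.022],-1.27)"
```

```text
clock: 15.73
tcp_pos: [0.4684, -0.149, 0.1013]
orientation: [[1.0, -0.022, 0.014], [-0.022, -1.0, -0.005], [0.014, 0.005, -1.0]]
ft_force: [0.2, -0.1, -0.0]
grip_width: 0.0855
887 [281. 243.] 21.0 z0.043 [0.6261 0.0743] [0.6245 0.0742] [64.4 74.3] 87.9
595 [429. 244.] 111.0 z0.054 [ 0.6201 -0.2365] [ 0.62   -0.2349] [43.7 71.5] 88.0
173 [317. 243.] 20.0 z0.042 [ 0.6244 -0.0013] [ 0.6242 -0.0011] [14.7 50.6] 89.4
825 [503. 301.] 24.0 z0.053 [ 0.4999 -0.3826] [ 0.5025 -0.3769] [130.7 135.2] 10.7
417 [501. 299.] 5.0 z0.054 [ 0.5051 -0.3793] [ 0.5053 -0.3792] [51.  34.4] 10.8
157 [148. 303.] 18.0 z0.053 [0.5032 0.3497] [0.5034 0.3544] [72.8 33.6] 5.5
184 [121. 304.] 18.0 z0.054 [0.5002 0.4063] [0.5   0.401] [66.5 36.8] 4.0
368 [293. 318.] 111.0 z0.050 [0.4685 0.0485] [0.4684 0.0486] [50.1 30.7] 6.9
483 [341. 324.] 49.0 z0.051 [ 0.4559 -0.049 ] [ 0.456  -0.0491] [50.3 39.8] 12.2
371 [250. 325.] 112.0 z0.050 [0.456  0.1373] [0.4561 0.1374] [49. 29.] 0.4
418 [202. 326.] 19.0 z0.053 [0.4555 0.2369] [0.4549 0.2366] [44.8 45.6] 1.0
tcp [ 0.4691 -0.1494  0.1016] ang -1.2 -> offset [-0.0024 -0.0008  0.0796] roll 0.0 rows>=1.9
```

```bash
python3 -m pendant '[{"offset":[-0.001,-0.0005,0.04],"roll":0},{"offset":[-0.001,-0.0005,0.0795],"roll":0},{"offset":[-0.001,-0.0005,0.0795],"roll":0},{"offset":[-0.001,-0.0005,0.0795],"roll":0}]' 0 60;  python3 -m pendant '[{"offset":[0,0,0],"roll":0},{"offset":[0,0,0],"roll":0},{"offset":[0,0,0],"roll":0},{"offset":[0,0,0],"roll":0},{"offset":[0,0,0],"roll":0},{"offset":[0,0,0],"roll":0},{"offset":[0,0,-0.03],"roll":0},{"offset":[0,0,-0.07],"roll":0},{"offset":[0,0,-0.09],"roll":0},{"offset":[0,0,-0.09],"roll":0}]' 200 60; python3 -c "
from h import *
p=tray(0,-0.0615);print(p);go([*p,0.112],-1.27)"
```

```text
clock: 16.12
tcp_pos: [0.4694, -0.1495, 0.0211]
orientation: [[1.0, -0.022, 0.012], [-0.022, -1.0, -0.004], [0.012, 0.004, -1.0]]
ft_force: [-0.2, -0.7, 1.1]
grip_width: 0.0853
clock: 16.95
tcp_pos: [0.47, -0.1498, 0.116]
orientation: [[1.0, -0.022, 0.019], [-0.022, -1.0, -0.008], [0.019, 0.007, -1.0]]
ft_force: [1.4, -0.2, -1.1]
grip_width: 0.0445
[ 0.6205 -0.189 ]
tcp [ 0.47   -0.1498  0.116 ] ang -1.2 -> offset [0.1513 0.0358 0.0072] roll 0.0 rows>=3.7
```

```bash
python3 -m pendant '[{"offset":[0.1513,0.0358,0],"roll":0},{"offset":[0.1513,0.0358,0],"roll":0},{"offset":[0.1513,0.0358,0],"roll":0},{"offset":[0.1513,0.0358,0],"roll":0},{"offset":[0.1513,0.0358,0.04],"roll":0},{"offset":[0.1513,0.0358,0.07],"roll":0}]' 200 60; python3 -c "
from h import *
print(bot.get_state()['orientation'][:,2])
p=tray(0,-0.0615);print(p);go([*p,0.032],-1.27)"
```

```text
clock: 17.45
tcp_pos: [0.6232, -0.1897, 0.0482]
orientation: [[1.0, -0.022, 0.022], [-0.021, -1.0, -0.009], [0.022, 0.008, -1.0]]
ft_force: [-1.6, -1.1, -3.5]
grip_width: 0.0446
[ 0.022  -0.0086 -0.9997]
[ 0.6205 -0.189 ]
tcp [ 0.6232 -0.1897  0.0482] ang -1.2 -> offset [-0.003  -0.0008  0.0161] roll 0.0 rows>=0.4
```

```bash
python3 -m pendant '[{"offset":[-0.003,-0.0008,0.008],"roll":0},{"offset":[-0.003,-0.0008,0.016],"roll":0},{"offset":[-0.003,-0.0008,0.016],"roll":0},{"offset":[-0.003,-0.0008,0.016],"roll":0}]' 200 60; python3 -m pendant '[{"offset":[0,0.0015,0],"roll":0},{"offset":[0,0.003,0],"roll":0},{"offset":[0,0.003,0],"roll":0}]' 200 60;python3 -m pendant '[{"offset":[0,0.001,0],"roll":0},{"offset":[0,0.002,0],"roll":0},{"offset":[0,0.002,0],"roll":0}]' 200 60
```

```text
clock: 17.78
tcp_pos: [0.6209, -0.1892, 0.0333]
orientation: [[0.999, -0.022, 0.023], [-0.021, -1.0, -0.009], [0.023, 0.009, -1.0]]
ft_force: [-0.0, 0.3, -1.4]
grip_width: 0.0444
clock: 18.03
tcp_pos: [0.6214, -0.1925, 0.0348]
orientation: [[0.999, -0.022, 0.025], [-0.022, -1.0, -0.01], [0.026, 0.009, -1.0]]
ft_force: [0.5, 0.4, -1.5]
grip_width: 0.0447
clock: 18.28
tcp_pos: [0.6213, -0.1928, 0.035]
orientation: [[0.999, -0.022, 0.025], [-0.022, -1.0, -0.008], [0.025, 0.007, -1.0]]
ft_force: [2.4, 12.3, -2.6]
grip_width: 0.0442
```

```bash
python3 -m pendant '[{"offset":[0,0,0.002],"roll":0},{"offset":[0,0,0.004],"roll":0},{"offset":[0,0,0.0055],"roll":0},{"offset":[0,0,0.0055],"roll":0}]' 200 60;python3 -m pendant '[{"offset":[0,0,0],"roll":0},{"offset":[0,0,0],"roll":0},{"offset":[0,0,0],"roll":0},{"offset":[0,0,-0.03],"roll":0},{"offset":[0,0,-0.07],"roll":0},{"offset":[0,0,-0.09],"roll":0},{"offset":[0,0,-0.09],"roll":0},{"offset":[0,0,-0.09],"roll":0},{"offset":[0,0,-0.09],"roll":0}]' 0 60; python3 -c "
from h import *
print(bot.get_state()['orientation'][:,2])
go([0.456,-0.050,0.09],12.1)"
```

```text
clock: 18.62
tcp_pos: [0.6216, -0.1926, 0.0297]
orientation: [[0.999, -0.022, 0.025], [-0.022, -1.0, -0.007], [0.025, 0.007, -1.0]]
ft_force: [1.4, 5.6, -0.0]
grip_width: 0.0442
clock: 19.37
tcp_pos: [0.6189, -0.192, 0.1191]
orientation: [[0.999, -0.022, 0.025], [-0.022, -1.0, -0.007], [0.025, 0.007, -1.0]]
ft_force: [-0.0, -0.7, -0.4]
grip_width: 0.0856
[ 0.0245 -0.0073 -0.9997]
tcp [ 0.6189 -0.192   0.1191] ang -1.3 -> offset [-0.1667 -0.1386  0.024 ] roll -13.4 rows>=5.2
```

```bash
python3 -m pendant '[{"offset":[-0.1667,-0.1386,-0.02],"roll":-13.4},{"offset":[-0.1667,-0.1386,-0.02],"roll":-13.4},{"offset":[-0.1667,-0.1386,-0.02],"roll":-13.4},{"offset":[-0.1667,-0.1386,-0.02],"roll":-13.4},{"offset":[-0.1667,-0.1386,-0.02],"roll":-13.4},{"offset":[-0.1667,-0.1386,-0.02],"roll":-13.4},{"offset":[-0.1667,-0.1386,0.02],"roll":-13.4}]' 0 60; python3 -c "
from h import *
print(bot.get_state()['orientation'][:,2])
show()
go([0.456,-0.050,0.022],12.1)"
```

```text
clock: 19.95
tcp_pos: [0.4561, -0.0487, 0.0979]
orientation: [[0.977, 0.212, 0.032], [0.212, -0.977, -0.009], [0.029, 0.016, -0.999]]
ft_force: [3.6, -1.2, -0.1]
grip_width: 0.0855
[ 0.0317 -0.0091 -0.9995]
886 [281. 243.] 21.0 z0.043 [0.6258 0.0744] [0.6241 0.0744] [65.  73.9] 89.3
987 [421. 243.] 23.0 z0.056 [ 0.621  -0.2182] [ 0.621  -0.2119] [89.4 71.6] 87.7
177 [317. 243.] 21.0 z0.043 [ 0.6252 -0.0011] [ 0.6242 -0.0011] [14.7 50.6] 89.4
848 [503. 302.] 24.0 z0.053 [ 0.4987 -0.3813] [ 0.5024 -0.3769] [130.7 134.8] 10.5
420 [501. 299.] 6.0 z0.054 [ 0.5053 -0.3794] [ 0.5054 -0.3793] [51.1 34.4] 12.8
162 [148. 303.] 18.0 z0.053 [0.5024 0.3493] [0.5035 0.3544] [72.6 33.5] 5.5
189 [121. 305.] 18.0 z0.054 [0.4994 0.4064] [0.5   0.401] [66.5 36.9] 4.0
358 [293. 318.] 115.0 z0.050 [0.4689 0.0489] [0.4684 0.0485] [50.  30.6] 7.6
376 [250. 325.] 112.0 z0.050 [0.456  0.1372] [0.4561 0.1363] [49. 31.] 0.3
419 [202. 326.] 20.0 z0.053 [0.4555 0.2369] [0.4549 0.2366] [44.8 45.6] 1.0
tcp [ 0.454  -0.0489  0.0885] ang 12.2 -> offset [0.0005 0.0008 0.0665] roll 0.1 rows>=1.6
```

```bash
python3 -c "
from h import *
s=bot.get_state();print(s['orientation'][:,2],s['clock'],s['joint_velocities'])
"
```

```text
[ 0.0204 -0.0063 -0.9998] 20.0 [-0.0198 -0.009  -0.0439 -0.0024  0.202  -0.0057]
```

```bash
python3 -c "
from h import *
grab('top')
s=bot.get_state();print(s['orientation'][:,2],s['clock'],s['joint_velocities'])
go([0.456,-0.050,0.022],12.1)
"
```

```text
[ 0.0171 -0.0054 -0.9998] 20.05 [-0.0116 -0.0646 -0.0658  0.0011  0.1339 -0.0029]
tcp [ 0.4538 -0.0492  0.0902] ang 12.2 -> offset [0.0009 0.0006 0.0683] roll 0.1 rows>=1.6
```

```bash
python3 -m pendant '[{"offset":[0.001,0.0006,0.03],"roll":0},{"offset":[0.001,0.0006,0.06],"roll":0},{"offset":[0.001,0.0006,0.068],"roll":0},{"offset":[0.001,0.0006,0.068],"roll":0},{"offset":[0.001,0.0006,0.068],"roll":0}]' 0 60;  python3 -m pendant '[{"offset":[0,0,0],"roll":0},{"offset":[0,0,0],"roll":0},{"offset":[0,0,0],"roll":0},{"offset":[0,0,0],"roll":0},{"offset":[0,0,0],"roll":0},{"offset":[0,0,0],"roll":0},{"offset":[0,0,-0.03],"roll":0},{"offset":[0,0,-0.07],"roll":0},{"offset":[0,0,-0.09],"roll":0},{"offset":[0,0,-0.09],"roll":0},{"offset":[0,0,-0.09],"roll":0},{"offset":[0,0,-0.09],"roll":0}]' 200 60; python3 -c "
from h import *
p=tray(0,-0.0185);print(p);go([*p,0.112],-1.27)"
```

```text
clock: 20.47
tcp_pos: [0.4563, -0.0502, 0.0228]
orientation: [[0.978, 0.21, 0.016], [0.21, -0.978, -0.005], [0.015, 0.008, -1.0]]
ft_force: [0.1, 0.0, 0.3]
grip_width: 0.0854
clock: 21.47
tcp_pos: [0.4545, -0.0497, 0.1124]
orientation: [[0.978, 0.21, 0.016], [0.21, -0.978, -0.005], [0.014, 0.008, -1.0]]
ft_force: [-0.0, -1.0, -1.2]
grip_width: 0.0493
[ 0.6215 -0.146 ]
tcp [ 0.4545 -0.0497  0.1124] ang 12.1 -> offset [0.143  0.1293 0.0035] roll 13.4 rows>=4.6
```

```bash
python3 -m pendant '[{"offset":[0.143,0.1288,0],"roll":13.4},{"offset":[0.143,0.1288,0],"roll":13.4},{"offset":[0.143,0.1288,0],"roll":13.4},{"offset":[0.143,0.1288,0],"roll":13.4},{"offset":[0.143,0.1288,0],"roll":13.4},{"offset":[0.143,0.1288,0.03],"roll":13.4},{"offset":[0.143,0.1288,0.06],"roll":13.4},{"offset":[0.143,0.1288,0.06],"roll":13.4},{"offset":[0.143,0.1288,0.06],"roll":13.4},{"offset":[0.143,0.1288,0.06],"roll":13.4}]' 200 60; python3 -c "
from h import *
print(bot.get_state()['orientation'][:,2])
show()
p=tray(0,-0.0185);print(p);go([*p,0.032],-1.27)"
```

```text
clock: 22.3
tcp_pos: [0.6224, -0.1457, 0.0557]
orientation: [[1.0, -0.022, 0.015], [-0.022, -1.0, -0.005], [0.015, 0.005, -1.0]]
ft_force: [0.0, 1.0, -0.9]
grip_width: 0.0489
[ 0.0151 -0.0049 -0.9999]
900 [281. 243.] 21.0 z0.043 [0.6257 0.0741] [0.6241 0.0743] [64.8 73.9] 89.3
177 [317. 243.] 23.0 z0.042 [ 0.6246 -0.0013] [ 0.6242 -0.0011] [14.7 50.6] 89.4
849 [503. 302.] 24.0 z0.053 [ 0.499  -0.3819] [ 0.5025 -0.377 ] [130.8 134.6] 10.5
423 [501. 299.] 6.0 z0.054 [ 0.5054 -0.3793] [ 0.5054 -0.3794] [51.2 34.3] 12.8
158 [148. 303.] 18.0 z0.053 [0.5025 0.3494] [0.5034 0.3542] [72.8 33.9] 5.5
186 [121. 304.] 18.0 z0.053 [0.5002 0.4061] [0.5001 0.4009] [66.7 36.7] 4.0
367 [293. 319.] 113.0 z0.050 [0.4684 0.0486] [0.4684 0.0486] [50.  30.5] 7.4
320 [250. 323.] 115.0 z0.050 [0.4596 0.1367] [0.4571 0.1366] [31.1 46.6] 89.5
63 [204. 317.] 16.0 z0.052 [0.4723 0.232 ] [0.4734 0.2325] [36.4 10.2] 75.0
[ 0.6215 -0.146 ]
tcp [ 0.6227 -0.1458  0.0565] ang -1.2 -> offset [-0.0016  0.0001  0.0245] roll 0.0 rows>=0.6
```

```bash
python3 -m pendant '[{"offset":[-0.0016,0,0.015],"roll":0},{"offset":[-0.0016,0,0.0245],"roll":0},{"offset":[-0.0016,0,0.0245],"roll":0},{"offset":[-0.0016,0.0015,0.0245],"roll":0},{"offset":[-0.0016,0.003,0.0245],"roll":0},{"offset":[-0.0016,0.004,0.0245],"roll":0},{"offset":[-0.0016,0.004,0.0245],"roll":0},{"offset":[-0.0016,0.004,0.0245],"roll":0}]' 200 60; 
```

```text
clock: 23.02
tcp_pos: [0.6216, -0.1501, 0.0325]
orientation: [[1.0, -0.022, 0.017], [-0.022, -1.0, -0.006], [0.017, 0.005, -1.0]]
ft_force: [-1.2, -0.8, -2.1]
grip_width: 0.0487
```

```bash
python3 -m pendant '[{"offset":[-0.0005,0.001,0],"roll":0},{"offset":[-0.0005,0.002,0],"roll":0},{"offset":[-0.0005,0.002,0],"roll":0},{"offset":[-0.0005,0.002,0],"roll":0}]' 200 60; 
```

```text
clock: 23.35
tcp_pos: [0.6207, -0.1504, 0.0325]
orientation: [[1.0, -0.022, 0.016], [-0.022, -1.0, -0.004], [0.016, 0.003, -1.0]]
ft_force: [-0.3, 11.7, 0.8]
grip_width: 0.0487
```

```bash
python3 -m pendant '[{"offset":[0,0,0.0015],"roll":0},{"offset":[0,0,0.003],"roll":0},{"offset":[0,0,0.003],"roll":0}]' 200 60;python3 -m pendant '[{"offset":[0,0,0],"roll":0},{"offset":[0,0,0],"roll":0},{"offset":[0,0,0],"roll":0},{"offset":[0,0,-0.03],"roll":0},{"offset":[0,0,-0.07],"roll":0},{"offset":[0,0,-0.09],"roll":0},{"offset":[0,0,-0.09],"roll":0},{"offset":[0,0,-0.09],"roll":0},{"offset":[0,0,-0.09],"roll":0}]' 0 60; python3 -c "
from h import *
print(bot.get_state()['orientation'][:,2])
go([0.4686,0.0478,0.10],7.4)"
```

```text
clock: 23.6
tcp_pos: [0.6207, -0.1499, 0.0305]
orientation: [[1.0, -0.022, 0.016], [-0.022, -1.0, -0.003], [0.016, 0.003, -1.0]]
ft_force: [-2.5, 6.4, 10.4]
grip_width: 0.0488
clock: 24.35
tcp_pos: [0.6188, -0.1496, 0.1196]
orientation: [[1.0, -0.022, 0.015], [-0.022, -1.0, -0.003], [0.015, 0.003, -1.0]]
ft_force: [1.0, -0.2, 0.2]
grip_width: 0.0856
[ 0.0152 -0.0031 -0.9999]
tcp [ 0.6188 -0.1496  0.1196] ang -1.2 -> offset [-0.1548 -0.1942  0.0167] roll -8.6 rows>=6.0
```

```bash
python3 -m pendant '[{"offset":[-0.1548,-0.1942,-0.02],"roll":-8.6},{"offset":[-0.1548,-0.1942,-0.02],"roll":-8.6},{"offset":[-0.1548,-0.1942,-0.02],"roll":-8.6},{"offset":[-0.1548,-0.1942,-0.02],"roll":-8.6},{"offset":[-0.1548,-0.1942,-0.02],"roll":-8.6},{"offset":[-0.1548,-0.1942,-0.02],"roll":-8.6},{"offset":[-0.1548,-0.1942,-0.02],"roll":-8.6},{"offset":[-0.1548,-0.1942,0.02],"roll":-8.6}]' 0 60; python3 -c "
from h import *
show();grab('top')
print(bot.get_state()['orientation'][:,2])
go([0.4686,0.0478,0.022],7.4)"
```

```text
clock: 25.02
tcp_pos: [0.4699, 0.0494, 0.1001]
orientation: [[0.991, 0.131, 0.023], [0.131, -0.991, -0.003], [0.022, 0.006, -1.0]]
ft_force: [2.6, -0.4, -0.3]
grip_width: 0.0856
898 [281. 243.] 21.0 z0.043 [0.6256 0.0745] [0.6241 0.0744] [65.1 73.9] 89.3
1471 [410. 243.] 48.0 z0.057 [ 0.621  -0.1953] [ 0.6209 -0.1923] [129.4  71.4] 88.6
172 [316. 243.] 21.5 z0.042 [ 0.6249 -0.0011] [ 0.6242 -0.0011] [14.7 50.6] 89.4
845 [503. 302.] 24.0 z0.053 [ 0.4988 -0.3815] [ 0.5024 -0.3767] [130.8 135.3] 10.5
420 [501. 299.] 6.0 z0.054 [ 0.5052 -0.3794] [ 0.5053 -0.3792] [51.  34.5] 12.3
163 [148. 303.] 18.0 z0.054 [0.5026 0.3495] [0.5034 0.3542] [72.8 33.9] 5.5
184 [121. 305.] 18.0 z0.053 [0.4994 0.4061] [0.5001 0.4009] [66.7 36.7] 4.0
415 [202. 326.] 20.0 z0.053 [0.4554 0.237 ] [0.4549 0.2366] [44.8 45.6] 1.0
[ 0.0068 -0.0028 -1.    ]
tcp [0.4663 0.0482 0.0926] ang 7.4 -> offset [0.0018 0.0005 0.0706] roll 0.0 rows>=1.7
```

```bash
python3 -m pendant '[{"offset":[0.002,0.0005,0.03],"roll":0},{"offset":[0.002,0.0005,0.06],"roll":0},{"offset":[0.002,0.0005,0.0705],"roll":0},{"offset":[0.002,0.0005,0.0705],"roll":0},{"offset":[0.002,0.0005,0.0705],"roll":0}]' 0 60;  python3 -m pendant '[{"offset":[0,0,0],"roll":0},{"offset":[0,0,0],"roll":0},{"offset":[0,0,0],"roll":0},{"offset":[0,0,0],"roll":0},{"offset":[0,0,0],"roll":0},{"offset":[0,0,0],"roll":0},{"offset":[0,0,-0.03],"roll":0},{"offset":[0,0,-0.07],"roll":0},{"offset":[0,0,-0.09],"roll":0},{"offset":[0,0,-0.09],"roll":0},{"offset":[0,0,-0.09],"roll":0},{"offset":[0,0,-0.09],"roll":0}]' 200 60; python3 -c "
from h import *
p=tray(0,0.0165);print(p);go([*p,0.112],-1.27)"
```

```text
clock: 25.53
tcp_pos: [0.4687, 0.0475, 0.0221]
orientation: [[0.992, 0.128, 0.005], [0.128, -0.992, -0.003], [0.004, 0.003, -1.0]]
ft_force: [0.1, 0.6, -0.1]
grip_width: 0.0857
clock: 26.53
tcp_pos: [0.4679, 0.0477, 0.1118]
orientation: [[0.992, 0.128, 0.005], [0.128, -0.992, -0.003], [0.004, 0.003, -1.0]]
ft_force: [-0.0, -0.7, -1.6]
grip_width: 0.0489
[ 0.6223 -0.111 ]
tcp [0.4679 0.0477 0.1118] ang 7.4 -> offset [0.1328 0.1772 0.0009] roll 8.6 rows>=5.3
```

```bash
python3 -m pendant '[{"offset":[0.1328,0.1772,-0.01],"roll":8.6},{"offset":[0.1328,0.1772,-0.01],"roll":8.6},{"offset":[0.1328,0.1772,-0.01],"roll":8.6},{"offset":[0.1328,0.1772,-0.01],"roll":8.6},{"offset":[0.1328,0.1772,-0.01],"roll":8.6},{"offset":[0.1328,0.1772,0],"roll":8.6},{"offset":[0.1328,0.1772,0.03],"roll":8.6},{"offset":[0.1328,0.1772,0.055],"roll":8.6},{"offset":[0.1328,0.1772,0.055],"roll":8.6},{"offset":[0.1328,0.1772,0.055],"roll":8.6},{"offset":[0.1328,0.1772,0.055],"roll":8.6}]' 200 60; python3 -c "
from h import *
print(bot.get_state()['orientation'][:,2])
show()
p=tray(0,0.0165);print(p);go([*p,0.031],-1.27)"
```

```text
clock: 27.45
tcp_pos: [0.6226, -0.1109, 0.0582]
orientation: [[1.0, -0.021, 0.004], [-0.021, -1.0, -0.003], [0.004, 0.003, -1.0]]
ft_force: [-0.2, -0.5, -0.1]
grip_width: 0.0488
[ 0.0042 -0.0027 -1.    ]
897 [281. 242.] 21.0 z0.043 [0.6261 0.0737] [0.6241 0.0742] [64.8 73.9] 89.3
238 [436. 244.] 26.0 z0.046 [ 0.6186 -0.2501] [ 0.6195 -0.2494] [14.5 71.6] 87.7
164 [317. 243.] 18.0 z0.043 [ 0.6244 -0.0013] [ 0.6242 -0.0011] [14.7 50.6] 89.4
844 [503. 302.] 24.0 z0.053 [ 0.4989 -0.3816] [ 0.5024 -0.3768] [130.8 135.1] 10.5
420 [501. 299.] 6.0 z0.054 [ 0.5054 -0.3794] [ 0.5052 -0.3789] [51.  34.9] 10.8
162 [148. 303.] 18.0 z0.054 [0.5025 0.3493] [0.5034 0.3545] [72.8 33.4] 5.5
188 [121. 305.] 18.0 z0.054 [0.4999 0.4062] [0.5001 0.401 ] [66.7 36.8] 4.0
418 [202. 326.] 18.0 z0.052 [0.4556 0.2369] [0.4549 0.2366] [44.8 45.6] 1.0
376 [259. 333.] 114.0 z0.050 [0.4403 0.1185] [0.4403 0.1185] [50.2 31.2] 12.5
[ 0.6223 -0.111 ]
tcp [ 0.623  -0.111   0.0589] ang -1.2 -> offset [-0.0009 -0.0001  0.0279] roll 0.1 rows>=0.7
```

```bash
python3 -m pendant '[{"offset":[-0.0009,0,0.015],"roll":0},{"offset":[-0.0009,0,0.027],"roll":0},{"offset":[-0.0009,0,0.0275],"roll":0},{"offset":[-0.0009,0.0015,0.0275],"roll":0},{"offset":[-0.0009,0.003,0.0275],"roll":0},{"offset":[-0.0009,0.004,0.0275],"roll":0},{"offset":[-0.0009,0.005,0.0275],"roll":0},{"offset":[-0.0009,0.005,0.0275],"roll":0},{"offset":[-0.0009,0.005,0.0275],"roll":0}]' 200 60; 
```

```text
clock: 28.25
tcp_pos: [0.6225, -0.1157, 0.0322]
orientation: [[1.0, -0.021, 0.007], [-0.021, -1.0, -0.003], [0.007, 0.003, -1.0]]
ft_force: [0.4, 4.7, 2.9]
grip_width: 0.0487
```

```bash
python3 -m pendant '[{"offset":[0,0.001,0],"roll":0},{"offset":[0,0.0015,0],"roll":0},{"offset":[0,0.0015,0],"roll":0},{"offset":[0,0.0015,0.0015],"roll":0},{"offset":[0,0.0015,0.003],"roll":0},{"offset":[0,0.0015,0.003],"roll":0}]' 200 60;python3 -m pendant '[{"offset":[0,0,0],"roll":0},{"offset":[0,0,0],"roll":0},{"offset":[0,0,0],"roll":0},{"offset":[0,0,-0.03],"roll":0},{"offset":[0,0,-0.07],"roll":0},{"offset":[0,0,-0.09],"roll":0},{"offset":[0,0,-0.09],"roll":0},{"offset":[0,0,-0.09],"roll":0},{"offset":[0,0,-0.09],"roll":0}]' 0 60; python3 -c "
from h import *
print(bot.get_state()['orientation'][:,2])
go([0.4403,0.1180,0.10],12.5)"
```

```text
clock: 28.75
tcp_pos: [0.6225, -0.1158, 0.0297]
orientation: [[1.0, -0.021, 0.007], [-0.021, -1.0, -0.001], [0.007, 0.001, -1.0]]
ft_force: [0.6, 11.7, 4.0]
grip_width: 0.0487
clock: 29.5
tcp_pos: [0.6215, -0.1158, 0.119]
orientation: [[1.0, -0.021, 0.006], [-0.021, -1.0, -0.001], [0.006, 0.001, -1.0]]
ft_force: [-0.9, -0.8, 0.1]
grip_width: 0.0853
[ 0.0058 -0.0013 -1.    ]
tcp [ 0.6215 -0.1158  0.119 ] ang -1.2 -> offset [-0.1862 -0.2299  0.0177] roll -13.7 rows>=7.1
```

```bash
python3 -m pendant '[{"offset":[-0.1862,-0.2299,-0.02],"roll":-13.7},{"offset":[-0.1862,-0.2299,-0.02],"roll":-13.7},{"offset":[-0.1862,-0.2299,-0.02],"roll":-13.7},{"offset":[-0.1862,-0.2299,-0.02],"roll":-13.7},{"offset":[-0.1862,-0.2299,-0.02],"roll":-13.7},{"offset":[-0.1862,-0.2299,-0.02],"roll":-13.7},{"offset":[-0.1862,-0.2299,-0.02],"roll":-13.7},{"offset":[-0.1862,-0.2299,-0.02],"roll":-13.7},{"offset":[-0.1862,-0.2299,0.01],"roll":-13.7},{"offset":[-0.1862,-0.2299,0.01],"roll":-13.7},{"offset":[-0.1862,-0.2299,0.01],"roll":-13.7}]' 0 60; python3 -c "
from h import *
print(bot.get_state()['orientation'][:,2])
show()
print(bot.get_state()['orientation'][:,2])
go([0.4403,0.1180,0.022],12.5)"
```

```text
clock: 30.42
tcp_pos: [0.4395, 0.1178, 0.1064]
orientation: [[0.976, 0.216, 0.001], [0.216, -0.976, -0.002], [0.001, 0.002, -1.0]]
ft_force: [-0.2, -0.7, -0.1]
grip_width: 0.0854
[ 0.0014 -0.0019 -1.    ]
888 [281. 243.] 21.0 z0.043 [0.6258 0.0744] [0.6241 0.0744] [65.1 73.9] 89.3
1820 [402. 243.] 53.0 z0.056 [ 0.6214 -0.1795] [ 0.621  -0.1777] [158.7  71.4] 88.8
175 [317. 243.] 20.0 z0.042 [ 0.624  -0.0013] [ 0.6242 -0.0011] [14.7 50.6] 89.4
853 [503. 302.] 24.0 z0.053 [ 0.4987 -0.3817] [ 0.5024 -0.3768] [130.8 135. ] 10.5
423 [501. 299.] 6.0 z0.054 [ 0.5053 -0.3793] [ 0.5053 -0.3792] [51.1 34.6] 12.0
162 [148. 303.] 18.0 z0.054 [0.5026 0.3493] [0.5034 0.3542] [72.8 33.9] 5.5
188 [121. 305.] 18.0 z0.054 [0.4993 0.4063] [0.5001 0.401 ] [66.7 36.8] 4.0
140 [202. 319.] 17.0 z0.053 [0.4684 0.2369] [0.469  0.2367] [41.5 16.3] 89.5
[ 0.0033 -0.0017 -1.    ]
tcp [0.4402 0.1176 0.1072] ang 12.4 -> offset [-0.     -0.0005  0.0852] roll -0.1 rows>=2.0
```

View pics/top_last.png

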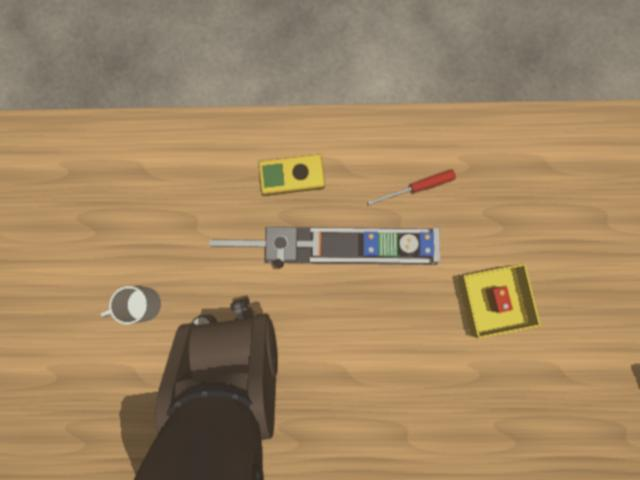

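```bash
python3 -m pendant '[{"offset":[0,-0.0005,0.04],"roll":0},{"offset":[0,-0.0005,0.075],"roll":0},{"offset":[0,-0.0005,0.085],"roll":0},{"offset":[0,-0.0005,0.085],"roll":0},{"offset":[0,-0.0005,0.085],"roll":0}]' 0 60;  python3 -m pendant '[{"offset":[0,0,0],"roll":0},{"offset":[0,0,0],"roll":0},{"offset":[0,0,0],"roll":0},{"offset":[0,0,0],"roll":0},{"offset":[0,0,0],"roll":0},{"offset":[0,0,0],"roll":0},{"offset":[0,0,-0.03],"roll":0},{"offset":[0,0,-0.07],"roll":0},{"offset":[0,0,-0.10],"roll":0},{"offset":[0,0,-0.10],"roll":0},{"offset":[0,0,-0.10],"roll":0},{"offset":[0,0,-0.10],"roll":0}]' 200 60; python3 -c "
from h import *
print(bot.get_state()['orientation'][:,2])
p=tray(0,0.047);print(p);go([*p,0.122],-1.27)"
```

```text
clock: 30.88
tcp_pos: [0.4407, 0.1176, 0.0225]
orientation: [[0.977, 0.215, 0.002], [0.215, -0.977, -0.002], [0.002, 0.002, -1.0]]
ft_force: [-0.1, 0.6, 0.1]
grip_width: 0.0855
clock: 31.88
tcp_pos: [0.4402, 0.1177, 0.1224]
orientation: [[0.977, 0.215, 0.003], [0.215, -0.977, -0.002], [0.002, 0.002, -1.0]]
ft_force: [0.4, 0.1, -1.7]
grip_width: 0.0488
[ 0.0028 -0.0017 -1.    ]
[ 0.6229 -0.0805]
tcp [0.4402 0.1177 0.1224] ang 12.4 -> offset [0.136  0.2328 0.0012] roll 13.7 rows>=6.5
```

```bash
python3 -m pendant '[{"offset":[0.136,0.2328,-0.015],"roll":13.7},{"offset":[0.136,0.2328,-0.015],"roll":13.7},{"offset":[0.136,0.2328,-0.015],"roll":13.7},{"offset":[0.136,0.2328,-0.015],"roll":13.7},{"offset":[0.136,0.2328,-0.015],"roll":13.7},{"offset":[0.136,0.2328,-0.015],"roll":13.7},{"offset":[0.136,0.2328,-0.015],"roll":13.7},{"offset":[0.136,0.2328,0.02],"roll":13.7},{"offset":[0.136,0.2328,0.05],"roll":13.7},{"offset":[0.136,0.2328,0.065],"roll":13.7},{"offset":[0.136,0.2328,0.065],"roll":13.7},{"offset":[0.136,0.2328,0.065],"roll":13.7}]' 200 60; python3 -c "
from h import *
print(bot.get_state()['orientation'][:,2])
show()
p=tray(0,0.047);print(p);go([*p,0.031],-1.27)"
```

```text
clock: 32.88
tcp_pos: [0.6224, -0.0804, 0.0564]
orientation: [[1.0, -0.023, -0.001], [-0.023, -1.0, -0.001], [-0.001, 0.001, -1.0]]
ft_force: [-0.4, 0.2, -0.0]
grip_width: 0.0491
[-0.0008 -0.0009 -1.    ]
888 [281. 243.] 21.0 z0.043 [0.6258 0.0744] [0.6243 0.0741] [64.6 73.9] 88.0
715 [427. 244.] 111.0 z0.055 [ 0.6204 -0.2313] [ 0.6204 -0.2275] [58.3 71.6] 87.7
71 [315. 238.] 20.0 z0.042 [0.6341 0.0021] [0.6306 0.001 ] [10.5 38. ] 89.5
847 [503. 302.] 24.0 z0.053 [ 0.4984 -0.3819] [ 0.5025 -0.3771] [130.8 134.5] 10.5
420 [501. 299.] 6.0 z0.054 [ 0.5052 -0.3795] [ 0.5055 -0.3794] [51.3 34. ] 11.1
160 [148. 303.] 18.0 z0.053 [0.5024 0.3494] [0.5034 0.3543] [72.8 33.7] 5.5
181 [121. 305.] 18.0 z0.053 [0.499  0.4062] [0.5001 0.4009] [66.7 36.7] 4.0
416 [202. 326.] 18.0 z0.053 [0.4555 0.2369] [0.4549 0.2366] [44.8 45.6] 1.0
[ 0.6229 -0.0805]
tcp [ 0.6231 -0.0805  0.0578] ang -1.3 -> offset [-0.0002 -0.0001  0.0268] roll -0.0 rows>=0.6
```

```bash
python3 -m pendant '[{"offset":[-0.0002,0,0.015],"roll":0},{"offset":[-0.0002,0,0.026],"roll":0},{"offset":[-0.0002,0,0.0265],"roll":0},{"offset":[-0.0002,0.0015,0.0265],"roll":0},{"offset":[-0.0002,0.003,0.0265],"roll":0},{"offset":[-0.0002,0.004,0.0265],"roll":0},{"offset":[-0.0002,0.005,0.0265],"roll":0},{"offset":[-0.0002,0.006,0.0265],"roll":0},{"offset":[-0.0002,0.006,0.0265],"roll":0}]' 200 60; 
```

```text
clock: 33.68
tcp_pos: [0.6231, -0.0862, 0.0319]
orientation: [[1.0, -0.023, 0.003], [-0.023, -1.0, -0.001], [0.003, 0.001, -1.0]]
ft_force: [0.7, 4.8, 0.9]
grip_width: 0.0491
```

```bash
python3 -m pendant '[{"offset":[0,0.001,0],"roll":0},{"offset":[0,0.0015,0],"roll":0},{"offset":[0,0.0015,0],"roll":0},{"offset":[0,0.0015,0.0015],"roll":0},{"offset":[0,0.0015,0.003],"roll":0},{"offset":[0,0.0015,0.003],"roll":0}]' 200 60;python3 -m pendant '[{"offset":[0,0,0],"roll":0},{"offset":[0,0,0],"roll":0},{"offset":[0,0,0],"roll":0},{"offset":[0,0,-0.03],"roll":0},{"offset":[0,0,-0.07],"roll":0},{"offset":[0,0,-0.10],"roll":0},{"offset":[0,0,-0.12],"roll":0},{"offset":[0,0,-0.12],"roll":0},{"offset":[0,0,-0.12],"roll":0}]' 0 60; python3 -c "
from h import *
print(bot.get_state()['orientation'][:,2])
go([0.4552,0.2362,0.13],-1.27)"
```

```text
clock: 34.18
tcp_pos: [0.6232, -0.0863, 0.0299]
orientation: [[1.0, -0.023, 0.003], [-0.023, -1.0, 0.0], [0.003, -0.0, -1.0]]
ft_force: [-1.9, 11.6, 6.7]
grip_width: 0.0491
clock: 34.93
tcp_pos: [0.6231, -0.0866, 0.151]
orientation: [[1.0, -0.023, 0.005], [-0.023, -1.0, -0.0], [0.005, 0.0, -1.0]]
ft_force: [-0.4, 0.1, -0.9]
grip_width: 0.0852
[ 0.0052 -0.0004 -1.    ]
tcp [ 0.6231 -0.0866  0.151 ] ang -1.3 -> offset [-0.1754 -0.3189  0.02  ] roll -0.0 rows>=8.7
```

```bash
python3 -m pendant '[{"offset":[-0.1754,-0.3189,0],"roll":0},{"offset":[-0.1754,-0.3189,0],"roll":0},{"offset":[-0.1754,-0.3189,0],"roll":0},{"offset":[-0.1754,-0.3189,0],"roll":0},{"offset":[-0.1754,-0.3189,0],"roll":0},{"offset":[-0.1754,-0.3189,0],"roll":0},{"offset":[-0.1754,-0.3189,0],"roll":0},{"offset":[-0.1754,-0.3189,0],"roll":0},{"offset":[-0.1754,-0.3189,0],"roll":0},{"offset":[-0.1754,-0.3189,0.03],"roll":0},{"offset":[-0.1754,-0.3189,0.05],"roll":0},{"offset":[-0.1754,-0.3189,0.05],"roll":0},{"offset":[-0.1754,-0.3189,0.05],"roll":0}]' 0 60; python3 -c "
from h import *
print(bot.get_state()['orientation'][:,2])
show()
print(bot.get_state()['orientation'][:,2])
go([0.4552,0.2362,0.022],-1.27)"
```

```text
clock: 36.02
tcp_pos: [0.4547, 0.2359, 0.0987]
orientation: [[1.0, -0.023, 0.002], [-0.023, -1.0, -0.002], [0.002, 0.002, -1.0]]
ft_force: [0.2, 0.3, 0.8]
grip_width: 0.0853
[ 0.0018 -0.0017 -1.    ]
878 [281. 243.] 21.0 z0.043 [0.6258 0.0741] [0.6241 0.0743] [65.1 73.9] 89.3
2170 [395. 243.] 57.0 z0.056 [ 0.6216 -0.1641] [ 0.621  -0.1631] [188.   71.4] 89.0
173 [316. 243.] 21.0 z0.043 [ 0.6242 -0.001 ] [ 0.6242 -0.0011] [14.7 50.6] 89.4
839 [503. 302.] 24.0 z0.053 [ 0.4991 -0.3814] [ 0.5024 -0.3769] [130.8 134.9] 10.5
421 [501. 299.] 6.0 z0.054 [ 0.5054 -0.3792] [ 0.5053 -0.379 ] [51.2 35. ] 12.6
93 [148. 295.] 18.0 z0.053 [0.5184 0.3498] [0.5212 0.3528] [52.4 16.7] 34.7
153 [120. 302.] 18.0 z0.053 [0.5044 0.4086] [0.5068 0.4057] [27.1 62.8] 75.9
324 [204. 325.] 18.0 z0.053 [0.4568 0.2326] [0.4572 0.231 ] [45.4 34.8] 17.0
[ 0.0038 -0.0009 -1.    ]
tcp [0.4554 0.2359 0.0997] ang -1.3 -> offset [-0.0005 -0.0003  0.0777] roll -0.1 rows>=1.9
```

```bash
python3 -c "
from h import *
b,_=grab('scene','4')
"
```

```text
(no output)
```

View pics/scene4.png

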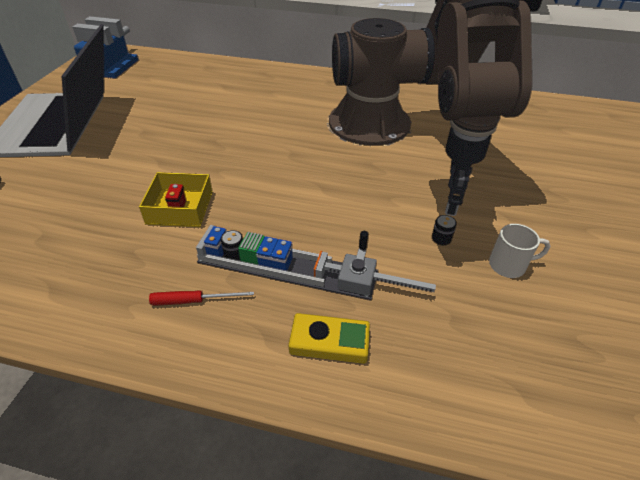

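```bash
python3 -m pendant '[{"offset":[-0.0004,-0.0003,0.04],"roll":0},{"offset":[-0.0004,-0.0003,0.07],"roll":0},{"offset":[-0.0004,-0.0003,0.0775],"roll":0},{"offset":[-0.0004,-0.0003,0.0775],"roll":0},{"offset":[-0.0004,-0.0003,0.0775],"roll":0}]' 0 60;  python3 -m pendant '[{"offset":[0,0,0],"roll":0},{"offset":[0,0,0],"roll":0},{"offset":[0,0,0],"roll":0},{"offset":[0,0,0],"roll":0},{"offset":[0,0,0],"roll":0},{"offset":[0,0,0],"roll":0},{"offset":[0,0,-0.03],"roll":0},{"offset":[0,0,-0.07],"roll":0},{"offset":[0,0,-0.11],"roll":0},{"offset":[0,0,-0.14],"roll":0},{"offset":[0,0,-0.14],"roll":0},{"offset":[0,0,-0.14],"roll":0},{"offset":[0,0,-0.14],"roll":0}]' 200 60; python3 -c "
from h import *
print(bot.get_state()['orientation'][:,2])
p=tray(0,0.0865);print(p);go([*p,0.162],-1.27)"
```

```text
clock: 36.53
tcp_pos: [0.4563, 0.2362, 0.0239]
orientation: [[1.0, -0.024, 0.006], [-0.024, -1.0, -0.0], [0.006, 0.0, -1.0]]
ft_force: [0.5, -0.2, 1.0]
grip_width: 0.0855
clock: 37.62
tcp_pos: [0.4551, 0.236, 0.1635]
orientation: [[1.0, -0.024, 0.005], [-0.024, -1.0, -0.0], [0.005, 0.0, -1.0]]
ft_force: [-0.2, 0.2, -1.2]
grip_width: 0.0443
[ 0.0052 -0.0004 -1.    ]
[ 0.6238 -0.041 ]
tcp [0.4551 0.236  0.1635] ang -1.4 -> offset [0.1754 0.2729 0.0025] roll -0.1 rows>=7.8
```

```bash
python3 -m pendant '[{"offset":[0.1754,0.2729,0],"roll":0},{"offset":[0.1754,0.2729,0],"roll":0},{"offset":[0.1754,0.2729,0],"roll":0},{"offset":[0.1754,0.2729,0],"roll":0},{"offset":[0.1754,0.2729,0],"roll":0},{"offset":[0.1754,0.2729,0],"roll":0},{"offset":[0.1754,0.2729,0],"roll":0},{"offset":[0.1754,0.2729,0],"roll":0},{"offset":[0.1754,0.2729,0.0],"roll":0},{"offset":[0.1754,0.2729,0.03],"roll":0},{"offset":[0.1754,0.2729,0.07],"roll":0},{"offset":[0.1754,0.2729,0.08],"roll":0},{"offset":[0.1754,0.2729,0.08],"roll":0},{"offset":[0.1754,0.2729,0.08],"roll":0}]' 200 60; python3 -c "
from h import *
print(bot.get_state()['orientation'][:,2])
grab('scene','5');show()
p=tray(0,0.0865);print(p);go([*p,0.032],-1.27)"
```

```text
clock: 38.78
tcp_pos: [0.6241, -0.0408, 0.0841]
orientation: [[1.0, -0.024, 0.003], [-0.024, -1.0, -0.0], [0.003, 0.0, -1.0]]
ft_force: [-0.4, 0.3, -1.4]
grip_width: 0.0441
[ 0.0034 -0.0001 -1.    ]
619 [277. 242.] 18.0 z0.044 [0.6277 0.0828] [0.6246 0.0809] [50.7 74.1] 88.2
1275 [414. 244.] 45.0 z0.057 [ 0.6206 -0.2046] [ 0.6215 -0.2005] [112.3  71.6] 87.7
849 [502. 302.] 24.0 z0.053 [ 0.4988 -0.3809] [ 0.5024 -0.3768] [130.8 135. ] 10.5
420 [501. 299.] 6.0 z0.054 [ 0.5055 -0.3794] [ 0.5054 -0.3794] [51.2 34.3] 12.8
159 [148. 303.] 18.0 z0.053 [0.5031 0.3493] [0.5034 0.3543] [72.8 33.7] 5.5
183 [121. 305.] 18.0 z0.053 [0.4997 0.4063] [0.5001 0.4009] [66.7 36.6] 4.0
[ 0.6238 -0.041 ]
tcp [ 0.625  -0.0409  0.086 ] ang -1.4 -> offset [-0.0015  0.0001  0.054 ] roll -0.1 rows>=1.3
```

```bash
python3 -c "
import cv2
a=cv2.imread('pics/scene5.png');cv2.imwrite('pics/z5.png',cv2.resize(a[160:310,180:440],None,fx=3,fy=3,interpolation=2))"
```

```text
(no output)
```

View pics/z5.png

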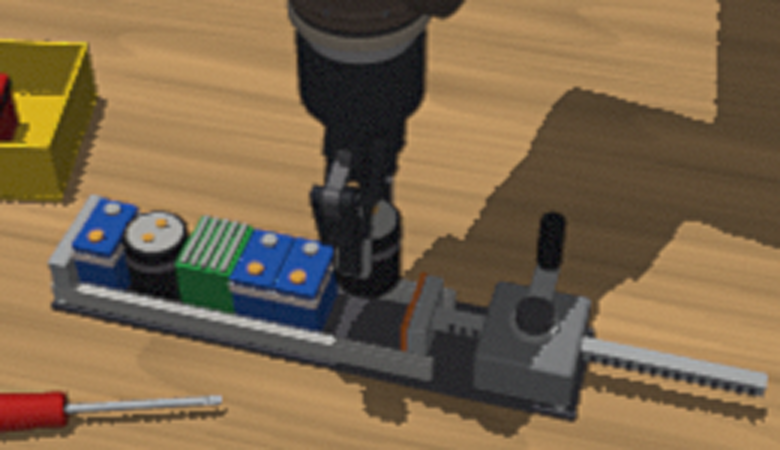

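```bash
python3 -m pendant '[{"offset":[-0.001,0,0.03],"roll":0},{"offset":[-0.001,0,0.048],"roll":0},{"offset":[-0.001,0,0.053],"roll":0},{"offset":[-0.001,0,0.053],"roll":0},{"offset":[-0.001,0.002,0.053],"roll":0},{"offset":[-0.001,0.0035,0.053],"roll":0},{"offset":[-0.001,0.0045,0.053],"roll":0},{"offset":[-0.001,0.0055,0.053],"roll":0},{"offset":[-0.001,0.0065,0.053],"roll":0},{"offset":[-0.001,0.0065,0.053],"roll":0}]' 200 60; 
```

```text
clock: 39.72
tcp_pos: [0.6244, -0.0476, 0.0334]
orientation: [[1.0, -0.024, 0.008], [-0.024, -1.0, -0.001], [0.008, 0.001, -1.0]]
ft_force: [-0.6, 0.3, -1.4]
grip_width: 0.0442
```

```bash
python3 -m pendant '[{"offset":[0,0.001,0],"roll":0},{"offset":[0,0.002,0],"roll":0},{"offset":[0,0.0025,0],"roll":0},{"offset":[0,0.0025,0],"roll":0}]' 200 60
```

```text
clock: 40.05
tcp_pos: [0.6242, -0.0481, 0.0334]
orientation: [[1.0, -0.024, 0.007], [-0.024, -1.0, 0.001], [0.007, -0.001, -1.0]]
ft_force: [0.8, 14.8, 0.7]
grip_width: 0.0444
```

Contact; set it down and release, then look.

```bash
python3 -m pendant '[{"offset":[0,0,0.0015],"roll":0},{"offset":[0,0,0.003],"roll":0},{"offset":[0,0,0.003],"roll":0}]' 200 60;python3 -m pendant '[{"offset":[0,0,0],"roll":0},{"offset":[0,0,0],"roll":0},{"offset":[0,0,0],"roll":0},{"offset":[0,0,-0.03],"roll":0},{"offset":[0,0,-0.07],"roll":0},{"offset":[0,0,-0.10],"roll":0},{"offset":[0,0,-0.12],"roll":0},{"offset":[0,-0.04,-0.12],"roll":0},{"offset":[0,-0.08,-0.12],"roll":0},{"offset":[0,-0.123,-0.12],"roll":0},{"offset":[-0.043,-0.123,-0.12],"roll":0},{"offset":[-0.043,-0.123,-0.12],"roll":0},{"offset":[-0.043,-0.123,-0.12],"roll":0}]' 0 60; python3 -c "
from h import *
print(bot.get_state()['orientation'][:,2])
show();grab('scene','6')
go([0.5812,0.0755,0.061],-1.27)"
```

```text
clock: 40.3
tcp_pos: [0.6243, -0.0475, 0.0315]
orientation: [[1.0, -0.024, 0.008], [-0.024, -1.0, 0.002], [0.008, -0.002, -1.0]]
ft_force: [-3.2, 6.2, 11.4]
grip_width: 0.0446
clock: 41.38
tcp_pos: [0.5817, 0.077, 0.1513]
orientation: [[1.0, -0.022, 0.006], [-0.022, -1.0, 0.002], [0.006, -0.002, -1.0]]
ft_force: [0.1, 0.2, -0.0]
grip_width: 0.0853
[ 0.0061  0.0017 -1.    ]
2567 [386. 243.] 53.0 z0.057 [ 0.6221 -0.1459] [ 0.6207 -0.1402] [234.2  71.3] 89.3
179 [317. 243.] 21.0 z0.042 [ 0.6247 -0.0012] [ 0.6242 -0.0011] [14.7 50.6] 89.4
859 [502. 302.] 24.0 z0.053 [ 0.4985 -0.381 ] [ 0.5025 -0.377 ] [130.7 135.1] 10.7
419 [501. 299.] 6.0 z0.054 [ 0.5053 -0.3794] [ 0.5054 -0.3789] [51.4 34.9] 10.8
165 [148. 303.] 18.0 z0.052 [0.503  0.3494] [0.5034 0.3542] [72.8 33.9] 5.5
189 [121. 305.] 18.0 z0.053 [0.4996 0.4065] [0.5   0.401] [66.5 36.8] 4.0
tcp [0.5842 0.076  0.1517] ang -1.4 -> offset [-0.0037  0.0007  0.0907] roll -0.1 rows>=2.2
```

```bash
python3 -c "
import cv2
a=cv2.imread('pics/scene6.png');b=cv2.imread('pics/top_last.png')
import numpy as np
cv2.imwrite('pics/z6.png',np.vstack([cv2.resize(a[200:300,180:440],(780,300),interpolation=2),cv2.resize(b[200:290,230:464],(780,300),interpolation=2)]))"
```

```text
(no output)
```

View pics/z6.png

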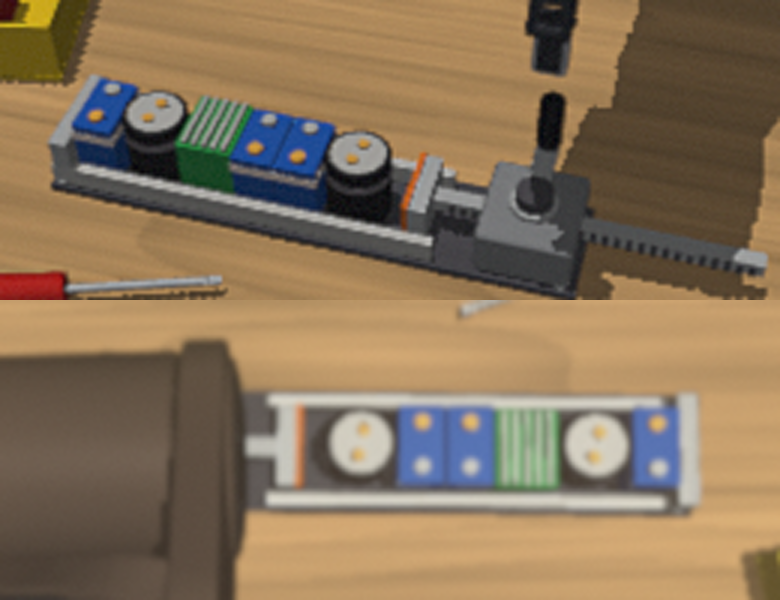

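```bash
python3 -m pendant '[{"offset":[-0.0037,0.0007,0.03],"roll":0},{"offset":[-0.0037,0.0007,0.07],"roll":0},{"offset":[-0.0037,0.0007,0.0895],"roll":0},{"offset":[-0.0037,0.0007,0.0895],"roll":0},{"offset":[-0.0037,0.0007,0.0895],"roll":0}]' 0 80; python3 -m pendant '[{"offset":[0,0,0],"roll":0},{"offset":[0,0,0],"roll":0},{"offset":[0,0,0],"roll":0},{"offset":[0,0,0],"roll":0},{"offset":[0,0,0],"roll":0},{"offset":[0,0,0],"roll":0},{"offset":[0,0,0],"roll":0}]' 230 80; python3 -c "
from h import *
s=bot.get_state();v=to_tray(s['tcp_pos'])*1000-[0,202];t=np.degrees(np.arctan2(v[1],-v[0]));print(v,t)
arc(0,[8,16,24,32,38,42,46,50,54,58,62])"
```

```text
clock: 41.9
tcp_pos: [0.5819, 0.0749, 0.0618]
orientation: [[1.0, -0.025, 0.008], [-0.025, -1.0, 0.002], [0.008, -0.002, -1.0]]
ft_force: [-0.7, -0.5, 0.2]
grip_width: 0.0856
clock: 42.48
tcp_pos: [0.5814, 0.0749, 0.0625]
orientation: [[1.0, -0.025, 0.007], [-0.025, -1.0, 0.002], [0.007, -0.002, -1.0]]
ft_force: [-4.3, -0.1, 8.2]
grip_width: 0.0163
[-44.9791  -0.5357] -0.6823415537777716
8: 0.4 -6.3
16: 1.7 -12.4
24: 3.9 -18.3
32: 6.8 -23.8
38: 9.5 -27.7
42: 11.6 -30.1
46: 13.7 -32.4
50: 16.1 -34.5
54: 18.5 -36.4
58: 21.2 -38.2
62: 23.9 -39.7
```

```bash
python3 -m pendant '[{"offset":[0.0004,-0.0063,0],"roll":0},{"offset":[0.0017,-0.0124,0],"roll":0},{"offset":[0.0039,-0.0183,0],"roll":0},{"offset":[0.0068,-0.0238,0],"roll":0},{"offset":[0.0095,-0.0277,0],"roll":0},{"offset":[0.0095,-0.0277,0],"roll":0},{"offset":[0.0095,-0.0277,0],"roll":0}]' 230 80; python3 -c "
from h import *
s=bot.get_state();v=to_tray(s['tcp_pos'])*1000-[0,202];t=np.degrees(np.arctan2(v[1],-v[0]));print(v,np.hypot(*v),t,s['ft_force'],s['grip_width'])
arc(t,[41,44,47,50,53,56])"
```

```text
clock: 43.07
tcp_pos: [0.5922, 0.1032, 0.0627]
orientation: [[1.0, -0.025, 0.008], [-0.025, -1.0, 0.002], [0.008, -0.003, -1.0]]
ft_force: [2.3, 4.1, 0.7]
grip_width: 0.016
[-34.8422  27.9926] 44.69412585431322 38.77882820086074 [2.3478 4.0755 0.6788] 0.016027096952520622
41: 1.1 -1.3
44: 2.7 -3.1
47: 4.4 -4.7
50: 6.2 -6.3
53: 8.0 -7.8
56: 9.9 -9.1
```

```bash
python3 -m pendant '[{"offset":[0.0011,-0.0013,0],"roll":0},{"offset":[0.0027,-0.0031,0],"roll":0},{"offset":[0.0044,-0.0047,0],"roll":0},{"offset":[0.0062,-0.0063,0],"roll":0},{"offset":[0.0062,-0.0063,0],"roll":0},{"offset":[0.0062,-0.0063,0],"roll":0}]' 230 80; python3 -c "
from h import *
s=bot.get_state();v=to_tray(s['tcp_pos'])*1000-[0,202];t=np.degrees(np.arctan2(v[1],-v[0]));print(v,np.hypot(*v),t,s['ft_force'],s['grip_width'])
arc(t,[41,44,47,50,53,56,59,62])"
```

```text
clock: 43.57
tcp_pos: [0.5967, 0.1081, 0.0625]
orientation: [[1.0, -0.025, 0.004], [-0.025, -1.0, 0.001], [0.003, -0.001, -1.0]]
ft_force: [-10.3, -11.9, 5.9]
grip_width: 0.0161
[-30.3745  32.9809] 44.836864303866776 47.355793857316236 [-10.2557 -11.8554   5.9238] 0.016060269132562855
41: -3.5 3.6
44: -1.9 1.8
47: -0.2 0.2
50: 1.6 -1.4
53: 3.4 -2.8
56: 5.3 -4.2
59: 7.3 -5.5
62: 9.4 -6.6
```

```bash
python3 -m pendant '[{"offset":[0.0016,-0.0014,0],"roll":0},{"offset":[0.0034,-0.0030,0],"roll":0},{"offset":[0.0050,-0.0045,0],"roll":0},{"offset":[0.0060,-0.0055,0],"roll":0},{"offset":[0.0060,-0.0055,0],"roll":0},{"offset":[0.0060,-0.0055,0],"roll":0}]' 230 100; python3 -c "
from h import *
s=bot.get_state();v=to_tray(s['tcp_pos'])*1000-[0,202];t=np.degrees(np.arctan2(v[1],-v[0]));print(v,np.hypot(*v),t,s['ft_force'],s['grip_width'])"
```

```text
clock: 44.07
tcp_pos: [0.5985, 0.1099, 0.0622]
orientation: [[1.0, -0.024, -0.008], [-0.024, -1.0, -0.004], [-0.008, 0.004, -1.0]]
ft_force: [-23.5, -29.9, 16.9]
grip_width: 0.016
[-28.6769  34.7915] 45.08679017236478 50.50294152498705 [-23.5273 -29.8815  16.9379] 0.01600055580253732
```

```bash
python3 -m pendant '[{"offset":[0,0,0],"roll":0},{"offset":[0,0,0],"roll":0},{"offset":[0,0,0],"roll":0},{"offset":[0,0,0],"roll":0},{"offset":[0,0,-0.02],"roll":0},{"offset":[0,0,-0.06],"roll":0},{"offset":[0,0,-0.10],"roll":0},{"offset":[0,0,-0.13],"roll":0},{"offset":[0,0,-0.13],"roll":0},{"offset":[-0.04,-0.01,-0.13],"roll":0},{"offset":[-0.08,-0.04,-0.13],"roll":0},{"offset":[-0.10,-0.08,-0.13],"roll":0},{"offset":[-0.10,-0.12,-0.13],"roll":0},{"offset":[-0.10,-0.16,-0.13],"roll":0},{"offset":[-0.10,-0.16,-0.13],"roll":0},{"offset":[-0.10,-0.16,-0.13],"roll":0}]' 0 80; python3 - <<'E'
from h import *
im,d=show();b,db=grab('scene','7')
cv2.imwrite('pics/z7.png',np.vstack([cv2.resize(b[200:300,180:440,::-1],(780,300),interpolation=2),cv2.resize(im[200:290,230:464,::-1],(780,300),interpolation=2)]))
z=cloud('top',d)[...,2]
for a,ct,bb,mm in blobs((z>0.085)&(z<0.11),10):
    ys,xs=np.nonzero(mm);W=ray("top",np.c_[xs,ys],.097).mean(0);v=(W[:2]-tray(0,.202))*1000;print(W,v,np.degrees(np.arctan2(v[1],-v[0])))
E
```

```text
clock: 45.4
tcp_pos: [0.5029, 0.2753, 0.1918]
orientation: [[1.0, -0.02, -0.008], [-0.02, -1.0, -0.004], [-0.008, 0.004, -1.0]]
ft_force: [-0.5, -0.6, -0.4]
grip_width: 0.0852
865 [281. 243.] 21.0 z0.043 [0.6255 0.0745] [0.6241 0.0752] [66.8 73.9] 89.3
2728 [382. 243.] 50.0 z0.057 [ 0.6222 -0.1385] [ 0.6207 -0.1328] [248.9  71.3] 89.4
845 [503. 302.] 24.0 z0.053 [ 0.4994 -0.3817] [ 0.5024 -0.377 ] [130.7 134.8] 10.5
422 [501. 299.] 6.0 z0.054 [ 0.5053 -0.3794] [ 0.5054 -0.3792] [51.3 34.5] 11.1
[0.5959 0.1072 0.097 ] [-30.4738  32.7204] 47.03606309967331
```

View pics/z7.png

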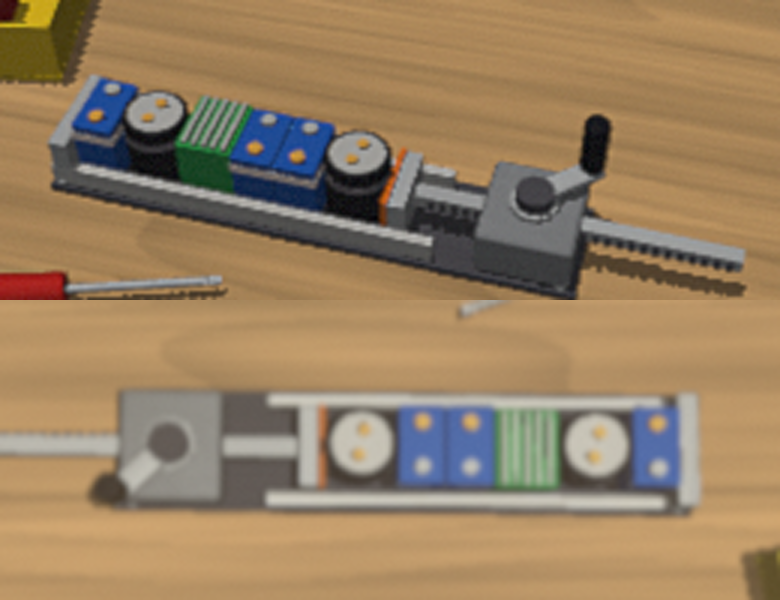

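```bash
python3 -c "
from rig import bot
print(bot.sign_off())"
```

```text
the job is handed in; nothing more can be done
None
```

I finished the whole job and handed it in at 45.5 s of the 192 s allowed.

- **Order of work:** I wound the clamp right back to its limit, put the dead cell in the bin, and pushed each of the six good parts along the lane until it touched the one before. I then closed the crank with about 38 N at the knob.
- **Row:** From the stop, the order is blue cell, capacitor, regulator, blue cell, blue cell, capacitor, all upright.
- **Disturbance:** One blue cell was knocked aside during the run. I saw it in the images, measured it again and picked it up from its new place.
- **Last pictures:**
  - The stop, row and plate together measure 249 mm, against 250 mm expected, with no visible gaps.
  - After I let go, the crank stayed at about 47° by camera; first contact should come at about 45°.
  - The red cell is in the bin and the robot was touching nothing.
- **Not fully checked:**
  - The clamping force comes only from the wrist reading at the knob.
  - The mug was not picked out in the last top-view measurement, probably because the arm was in the way. It was unmoved shortly before, and I kept well above it.
  - I never measured the screwdriver or the multimeter, but they looked unmoved in the earlier pictures.

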